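Line up the timber blocks and step them under the drill pointer

ROBOT

A 6-joint arm with a two-finger parallel gripper is mounted at the origin on the work surface. World frame = base frame: x ahead of the robot, y to its left, z up, the work surface at z = 0. Lengths are in m, angles in degrees, forces in N, time in s.
With the tool pointing down it reaches from about 0.375 to 0.975 m from the base axis. Payload 3.8 kg.
Tool frame: the origin (TCP) lies between the finger pads; the fingertips stand 14 mm ahead of it and the grasp point (between the pads) lies 5 mm behind it; z points along the fingers, y is the direction in which the jaws open and shut (so a half turn about z gives the same grasp; the last joint's range is limited). The gripper opens to 88 mm and grips with 3 to 60 N. Pads are 18 mm wide; open, the fingers measure 123 mm over their backs; the gripper's body (75 mm by 187 mm) begins 45 mm behind the grasp point.
Start: joints at [-66.056, 15.12, 91.902, -0, 72.978, -2.114], TCP at [0.297, -0.606, 0.253] pointing down, gripper open.
Joint ranges: [-150.88, 150.88], [-54.13, 125.18], [17.81, 147.31], [-75.09, 255.09], [0, 152.58], [-146.25, 146.25]. Speed limits (degrees/s): [147.25, 147.25, 180, 180, 180, 180].

INTERFACE

Orientations are given as [roll, pitch, yaw] about the fixed x, y, z axes, in that order (R = Rz(yaw) Ry(pitch) Rx(roll)).
In Python, from cell import robot, viewer gives the robot as it stands.
- The arm moves only by the tool play_rows, never from a script. Its argument "steps" is a list of rows, each an object with "hand": the opening in per cent of the stroke, from 0 (shut) to 100 (fully open); "translation": the shift along the tool's x, y, z in m, a list of three; "rotation": the turn, a rotation vector about the tool's x, y, z in rad, a list of three. A call has 1 to 10 rows; each row shifts and turns the commanded pose from where the row before left it, along the tool's axes as they then stand; what a row does not reach is not made up. A row lasts 1/8 s, in which the tool goes at most 62.5 mm and 10.7 degrees, less where a joint would pass 70% of its speed; a pose out of reach is approached as far as the arm can. A call with a gripper value outside its range is refused whole. The fingers move at their own pace and stop on an object; "squeeze" is the grip in N (left out, the last holds). Time passes only in rows, so rows that do not move let the fingers close. It gives the time, the measured TCP pose, the force and the opening at its end, in the units of the state.
- robot.get_state(): the state, without advancing time (a new reading comes with each control period).
- viewer.capture(name): name is "side" or "top" or "wrist"; returns a dict with "frame" (400x640x3 uint8, blue, green, red), "K" (3x3 intrinsics, pixels), "D" ([k1, k2, p1, p2, k3] as OpenCV has them; the pictures are not rectified), "R" (3x3) and "t" (3): a world point X has camera coordinates R X + t; the wrist camera has in their place "tool_from_camera" (4x4, takes a point from camera to tool coordinates, whose origin is the TCP and whose axes are the flange's). Camera axes: x right, y down, z forward; pixel columns grow to the right and rows downward; lengths in m; the calibration is good to about 2 mm. A picture is of the moment at which its call begins: read the wrist's pose just before it. There is no depth.
- robot.finish_job(): hands the job in, once; it reports no verdict.
The state is a dict: "t": time; "joint_pos": joint angles; "joint_velocities": joint speeds; "joint_efforts": joint torques, N m; "ee_pos": TCP position; "tool_rot": TCP orientation; "force": force on the tool from outside, world axes, zero at the start; "torque": the same for the moment, N m; "grip_width": finger opening in m.
Only numpy, scipy, OpenCV 4.12 (cv2) and the standard library are available. Lean on these libraries where they do the work, as an engineer would, in place of code of your own. Each camera call takes 0.05 s, during which the arm holds its last target.

TASK

Pick up the spirit level and use its edge to push the three timber blocks up against the dark stop strip along the far edge of the sliding table, so that all three sit square in a straight row touching the strip (do not move the blocks with your fingers), then set the level back down on the bench, clear of the slide. Now take the table by its black handle and, for a dry run before drilling, bring the dimple of the narrowest block, then of the middle-width block, then of the widest block under the tip of the fixed pointer, standing still for about a second over each. Leave the table there with the widest block's dimple under the pointer and the row still straight, let go, and do not disturb the jar, mallet, tin or pot.

Things in the scene. Friction and masses are not known exactly. Their poses are not given: they have to be found in the camera images.
- level: aluminium spirit level standing on the bench on its long narrow edge: 200 mm long (its y axis), 22 mm thick (its x axis), 50 mm tall, about 0.22 kg. Origin at the centre of its underside, z up. Starts on the bench strip between the robot and the slide
- base: fixed base of the x-y slide, 250 x 260 mm plate, with a post (28 mm thick, 148 mm tall, 130 mm along +x from the origin) at its far side and an arm over the table (120 to 136 mm above the bench) that carries the pointer. Origin on the bench; its x axis points away from the robot, along the first slide; y axis along the second slide. Never moves during an episode
- pointer_tip (a point): lower tip of the fixed pointer, a 10 mm steel rod ending in a cone, 82 mm above the bench, 30 mm along base x from the base origin
- saddle (a joint): travel of the table along base +x (away from the robot), 0 to 0.09 m; stays where it is left, about 5 N to slide. With 0 the table centre is 50 mm short of the base origin
- deck (a joint): travel of the table along base +y, -0.11 to 0.11 m; stays where it is left, about 5 N to slide. With 0 deck_top is at the pointer's y (base axes). Handle held, both slides move freely together
- deck_top (a point): point on the upper surface of the aluminium sliding table, 50 mm above the bench; axes parallel to the base's (x away from the robot). The table reaches from -60 to +60 mm in x and -145 to +200 mm in y of this point. The stop strip is 12 mm high, 10 mm thick, its near face at x = +45 mm, from y = -145 to +145 mm; it travels with the table
- handle_top (a point): centre of the top of the black handle, an upright cylinder 30 mm in diameter and 60 mm tall standing on the table at x = -20, y = +175 mm from deck_top (its left end); top 110 mm above the bench
- narrow: timber block 64 mm deep (its x axis) x 40 mm wide (y) x 24 mm tall, loose on the table, about 30 g. Origin at the centre of its underside. Seated against the strip its centre is 13 mm along x from deck_top. The three blocks stand side by side in any order centres about 80 mm apart in y, the row's middle within 25 mm of deck_top, each with its x axis roughly away from the robot
- medium: timber block 64 mm deep (x) x 55 mm wide (y) x 24 mm tall, about 42 g; otherwise as the narrow one
- wide: timber block 64 mm deep (x) x 70 mm wide (y) x 24 mm tall, about 54 g; otherwise as the narrow one
- narrow_dimple (a point): centre of the dark round dimple (14 mm across) on top of the narrow block, 15 mm from the block's centre towards the robot
- medium_dimple (a point): centre of the dimple on top of the middle-width block, at the block's centre
- wide_dimple (a point): centre of the dimple on top of the widest block, 15 mm from the block's centre away from the robot
- jar: bystander: glass jar with a steel lid, 72 mm across, 100 mm tall, standing left of the slide. Origin at the centre of its underside
- mallet: bystander: black rubber mallet lying right of the slide, head 60 mm across and 100 mm long, wooden handle pointing away from the robot. Origin under the head
- tin: bystander: steel tin, 76 mm across, 70 mm tall, standing at the right end of the strip where the level lies. Origin at the centre of its underside
- pot: bystander: terracotta pot, 90 mm across, 85 mm tall, standing far out to the left
Things that resemble listed ones, but are neither listed nor needed, are in the scene too. Several things have the shape of the level; the one meant has the colours described above. What is shaped like the wide but green is not meant.

How it is judged:
By the outcome, as a careful person would: the job done as asked, in the order asked, and still so for the second after the job is handed in, with the robot touching nothing.
It also fails if it takes over 66 s, if anything falls off the work surface, if the arm or the gripper's body presses on something with over 40 N, if the wrist force passes 120 N, or if a joint passes its speed limit or range.

## Working session

There is one attempt and no reset: what is moved stays moved. The work goes in short steps, Python scripts to look and compute and a tool call to move; the robot and the scene stay as the last step left them, time stands still between calls to the robot, and variables do not carry over. Pictures are saved under pics/ and viewed, and the job is handed in when it is done.

Besides the shell and the picture viewer there is one more tool, called after ">>>" in YAML: its name, and indented under it one key for each argument. play_rows: Moves the arm, as the interface text tells. Its arguments: {"type":"object","properties":{"steps":{"type":"array","items":{"type":"object","properties":{"hand":{"type":"number"},"translation":{"type":"array","items":{"type":"number"}},"rotation":{"type":"array","items":{"type":"number"}}}}},"squeeze":{"type":"number"}},"required":["steps"]}

```bash
ls; mkdir -p pics; python3 - <<'E'
from cell import robot, viewer
import cv2,numpy as np
s=robot.get_state(); print({k:np.round(v,3).tolist() for k,v in s.items()})
for n in("side","top","wrist"):
    c=viewer.capture(n); cv2.imwrite(f"pics/{n}0.png",c["frame"])
    print(n,{k:np.round(v,4).tolist() for k,v in c.items() if k!="frame"})
E
```

```text
pics
{'t': 0.0, 'joint_pos': [-66.058, 15.168, 91.98, 0.002, 72.977, -2.114], 'joint_velocities': [-0.046, -0.016, -0.003, -0.036, 0.05, 0.031], 'joint_efforts': [0.001, -50.211, -35.688, 0.073, 0.029, -0.0], 'ee_pos': [0.296, -0.606, 0.251], 'tool_rot': [-179.874, -0.007, 26.056], 'force': [0.546, -0.247, -0.432], 'torque': [-0.006, -0.04, 0.051], 'grip_width': 0.088}
side {'K': [[398.9753, 0.0, 319.6381], [0.0, 398.9753, 195.6437], [0.0, 0.0, 1.0]], 'D': [-0.0876, 0.0, 0.0, 0.0, 0.0], 'R': [[-0.9235, -0.3835, -0.0006], [-0.2388, 0.5763, -0.7815], [0.3001, -0.7216, -0.6239]], 't': [0.4285, 0.1894, 1.0415]}
top {'K': [[383.3087, 0.0, 323.4607], [0.0, 383.3087, 203.7642], [0.0, 0.0, 1.0]], 'D': [0.0151, 0.0, 0.0, 0.0, 0.0], 'R': [[-0.0001, -1.0, 0.0018], [-0.9916, -0.0001, -0.1295], [0.1295, -0.0018, -0.9916]], 't': [-0.0252, 0.487, 1.1022]}
wrist {'K': [[308.5226, 0.0, 322.055], [0.0, 308.5226, 199.1766], [0.0, 0.0, 1.0]], 'D': [-0.0466, 0.0, 0.0, 0.0, 0.0], 'tool_from_camera': [[0.0003, -0.9537, -0.3007, 0.0782], [1.0, 0.0002, 0.0001, -0.0007], [0.0, -0.3007, 0.9537, -0.1329], [0.0, 0.0, 0.0, 1.0]]}
```

View pics/top0.png

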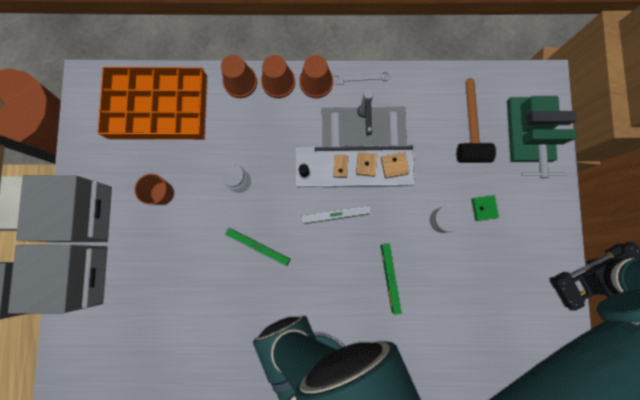

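View pics/side0.png

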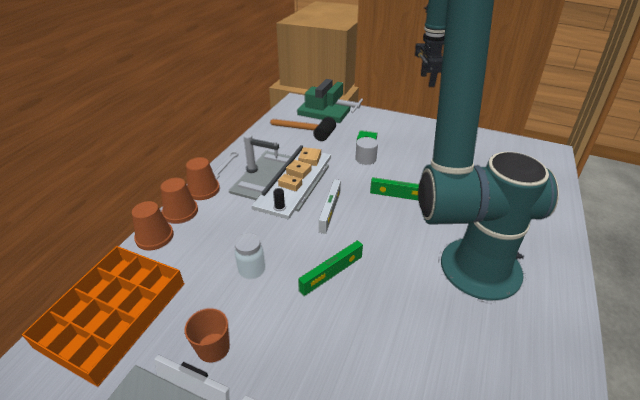

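View pics/wrist0.png

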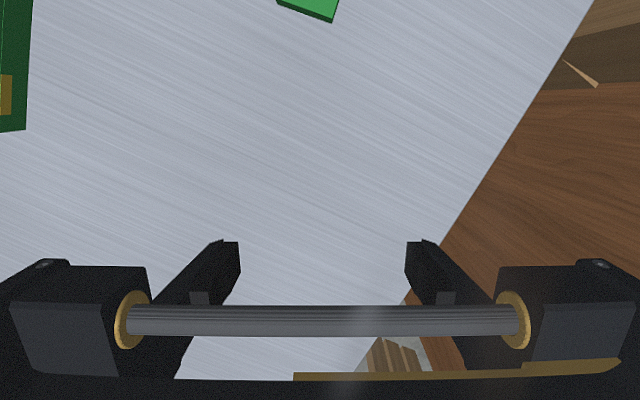

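Level candidates in the top image are silver at (336,214), green at (258,246) and green at (391,278). The aluminium one at (336,214) fits, and I'll confirm it in a crop.

```bash
cat > h.py <<'E'
import numpy as np,cv2
from cell import robot,viewer
from scipy.spatial.transform import Rotation as Ro
def pose():
    s=robot.get_state(); return np.array(s["ee_pos"]),Ro.from_euler("xyz",s["tool_rot"],degrees=True).as_matrix()
def cap(n,save=None):
    p,R=pose(); c=viewer.capture(n)
    if n=="wrist":
        T=np.array(c["tool_from_camera"]); Rc=R@T[:3,:3]; o=R@T[:3,3]+p
        c["Rw"],c["o"]=Rc,o
    else:
        c["Rw"]=np.array(c["R"]).T; c["o"]=-c["Rw"]@np.array(c["t"])
    if save: cv2.imwrite(f"pics/{save}.png",c["frame"])
    return c
def px2w(c,uv,z):
    uv=np.array(uv,float).reshape(-1,1,2)
    n=cv2.undistortPoints(uv,np.array(c["K"]),np.array(c["D"])).reshape(-1,2)
    d=np.c_[n,np.ones(len(n))]@c["Rw"].T
    return c["o"]+d*((z-c["o"][2])/d[:,2])[:,None]
def w2px(c,X):
    X=np.array(X,float).reshape(-1,3); R=c["Rw"].T; t=-R@c["o"]
    return cv2.projectPoints(X,cv2.Rodrigues(R)[0],t,np.array(c["K"]),np.array(c["D"]))[0].reshape(-1,2)
def crop(fr,x0,x1,y0,y1,k,name):
    cv2.imwrite(f"pics/{name}.png",cv2.resize(fr[y0:y1,x0:x1],None,fx=k,fy=k,interpolation=cv2.INTER_CUBIC))
E
python3 - <<'E'
from h import *
c=cap("top"); f=c["frame"]; crop(f,290,450,90,230,5,"c1")
cs=cap("side"); crop(cs["frame"],220,400,100,240,4,"c2")
pts=dict(lev=[(302,219),(369,210),(336,214)])
print(px2w(c,pts["lev"],0.05).round(3))
E
```

```text
[[ 0.44   0.037  0.05 ]
 [ 0.466 -0.157  0.05 ]
 [ 0.455 -0.062  0.05 ]]
```

View pics/c1.png

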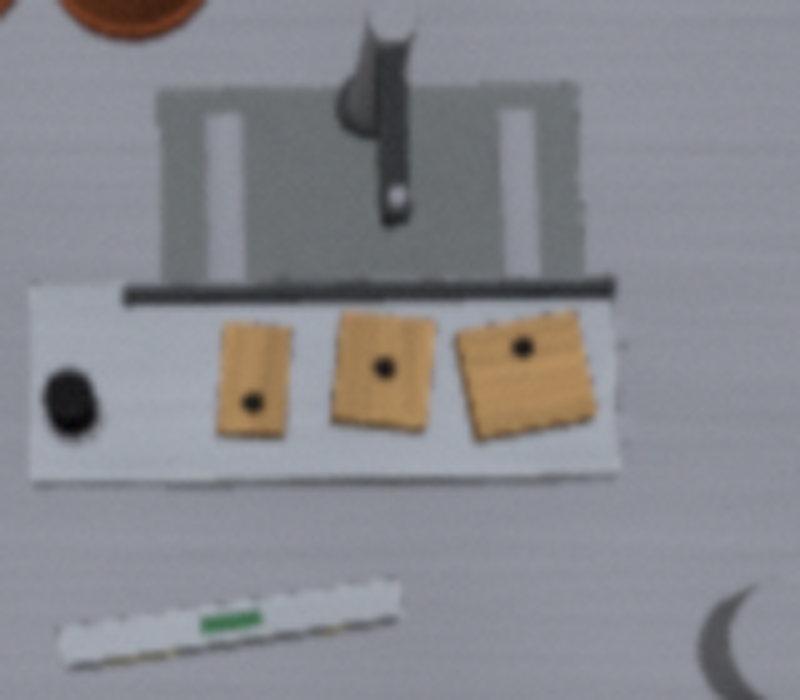

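View pics/c2.png

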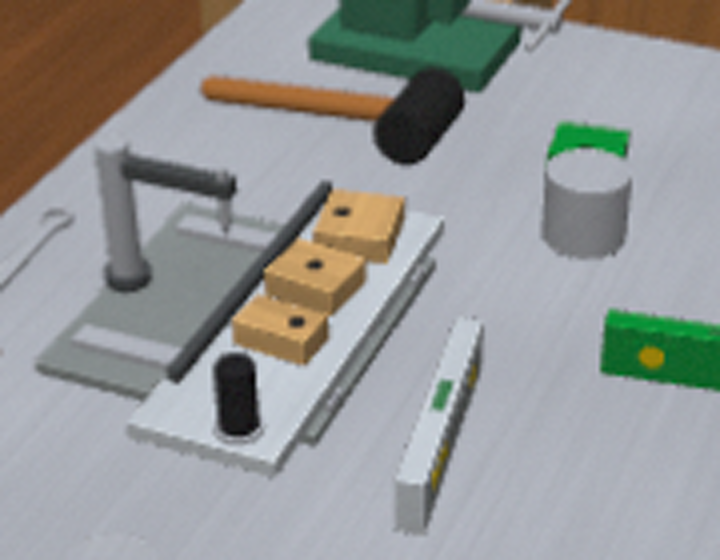

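```bash
python3 - <<'E'
from h import *
c=cap("top")
def q(l,z,n):
    uv=np.array(l)/5+[290,90]; r=px2w(c,uv,z); print(n,r[:,:2].round(4).tolist()); return r
q([(253,402),(385,368),(523,348)],.074,"dimples N M W")
q([(124,297),(614,288)],.062,"strip near-top ends")
q([(30,287),(30,482),(618,474)],.05,"table corners FL NL NR")
q([(72,383)],.11,"handle top")
q([(158,92),(580,84)],.01,"base far corners")
q([(60,626),(68,667),(400,620),(398,580)],.05,"level NL..")
q([(395,200)],.136,"pointer top?")
q([(231,622)],.05,"vial")
print(px2w(c,[(237,177),(240,167)],.1).round(3), px2w(c,[(445,219)],.07).round(3))
# blocks contours
f=c["frame"]; h=cv2.cvtColor(f,cv2.COLOR_BGR2HSV)
m=cv2.inRange(h,(8,80,100),(25,255,255)); m[:,:325]=0;m[:,415:]=0;m[:148]=0;m[190:]=0
for k in cv2.findContours(m,0,2)[0]:
    if cv2.contourArea(k)>100:
        r=cv2.minAreaRect(k); b=px2w(c,cv2.boxPoints(r),.07); print(b.mean(0).round(4), (b[:,:2]).round(3).tolist())
E
```

```text
dimples N M W [[0.5784, -0.0745], [0.5984, -0.1508], [0.6102, -0.2306]]
strip near-top ends [[0.6438, 0.0002], [0.6492, -0.2871]]
table corners FL NL NR [[0.6531, 0.0563], [0.5358, 0.0552], [0.5406, -0.289]]
handle top [[0.5812, 0.0281]]
base far corners [[0.7892, -0.0195], [0.7944, -0.2823]]
level NL.. [[0.4512, 0.037], [0.4274, 0.0323], [0.4547, -0.1601], [0.4781, -0.1593]]
pointer top? [[0.6781, -0.1503]]
vial [[0.4535, -0.0621]]
[[0.554 0.217 0.1  ]
 [0.582 0.209 0.1  ]] [[ 0.438 -0.37   0.07 ]]
[ 0.5933 -0.074   0.07  ] [[0.563, -0.053], [0.626, -0.058], [0.624, -0.095], [0.56, -0.09]]
[ 0.5963 -0.2312  0.07  ] [[0.621, -0.191], [0.635, -0.26], [0.572, -0.271], [0.558, -0.202]]
[ 0.5985 -0.1488  0.07  ] [[0.57, -0.119], [0.633, -0.126], [0.627, -0.179], [0.564, -0.171]]
```

```bash
cat >> h.py <<'E'
def go(target,yaw=None,n=10):
    p,R=pose(); d=R.T@(np.array(target)-p); print("pose",p.round(4),robot.get_state()["tool_rot"],"tool total",d.round(4),"per row",(d/n).round(4))
    if yaw is not None:
        Rt=Ro.from_euler("xyz",[180,0,yaw],degrees=True).as_matrix()
        print("rotvec",Ro.from_matrix(R.T@Rt).as_rotvec().round(4))
E
python3 -c "
from h import *
go([.453,-.0625,.2],97.9)"
```

```text
pose [ 0.2964 -0.6062  0.2522] [-1.79953795e+02 -1.62316685e-03  2.60587091e+01] tool total [ 0.3795 -0.4196  0.0526] per row [ 0.038  -0.042   0.0053]
rotvec [-7.0000e-04 -5.0000e-04 -1.2539e+00]
```

>>> play_rows:
  steps:
    - {"hand": 100,"translation": [0.038,-0.042,0.005],"rotation": [0,0,0]}
    - {"hand": 100,"translation": [0.038,-0.042,0.005],"rotation": [0,0,0]}
    - {"hand": 100,"translation": [0.038,-0.042,0.005],"rotation": [0,0,0]}
    - {"hand": 100,"translation": [0.038,-0.042,0.005],"rotation": [0,0,0]}
    - {"hand": 100,"translation": [0.038,-0.042,0.005],"rotation": [0,0,0]}
    - {"hand": 100,"translation": [0.038,-0.042,0.005],"rotation": [0,0,0]}
    - {"hand": 100,"translation": [0.038,-0.042,0.005],"rotation": [0,0,0]}
    - {"hand": 100,"translation": [0.038,-0.042,0.005],"rotation": [0,0,0]}
    - {"hand": 100,"translation": [0.038,-0.042,0.005],"rotation": [0,0,0]}
    - {"hand": 100,"translation": [0.038,-0.042,0.005],"rotation": [0,0,0]}

```text
t: 1.55
ee_pos: [0.4537, -0.0604, 0.203]
tool_rot: [180.0, -0.1, 26.1]
force: [1.1, -0.4, -0.3]
grip_width: 0.0883
```

>>> play_rows:
  steps:
    - {"hand": 100,"translation": [0,0,0],"rotation": [0,0,-0.14]}
    - {"hand": 100,"translation": [0,0,0],"rotation": [0,0,-0.14]}
    - {"hand": 100,"translation": [0,0,0],"rotation": [0,0,-0.14]}
    - {"hand": 100,"translation": [0,0,0],"rotation": [0,0,-0.14]}
    - {"hand": 100,"translation": [0,0,0],"rotation": [0,0,-0.14]}
    - {"hand": 100,"translation": [0,0,0],"rotation": [0,0,-0.14]}
    - {"hand": 100,"translation": [0,0,0],"rotation": [0,0,-0.14]}
    - {"hand": 100,"translation": [0,0,0],"rotation": [0,0,-0.14]}
    - {"hand": 100,"translation": [0,0,0],"rotation": [0,0,-0.134]}
    - {"hand": 100,"translation": [0,0,0],"rotation": [0,0,0]}

```text
t: 2.8
ee_pos: [0.4534, -0.0621, 0.2028]
tool_rot: [180.0, 0.0, 97.8]
force: [-0.8, 0.1, 1.0]
grip_width: 0.088
```

```bash
python3 -c "
from h import *
go([.453,-.0625,.04],97.9)
c=cap('wrist','w1'); t=cap('top','t1')
print(w2px(c,[[.4528,-.0625,.05],[.4393,.0347,.05],[.4664,-.1597,.05]]))"
```

```text
pose [ 0.4534 -0.0621  0.2028] [1.79990397e+02 8.08643156e-04 9.78186386e+01] tool total [-0.0003 -0.0004  0.1628] per row [-0.     -0.      0.0163]
rotvec [ 0.0002  0.     -0.0014]
[[321.40017514 188.16281536]
 [321.18666552  79.54601119]
 [321.67491569 277.53818557]]
```

View pics/w1.png

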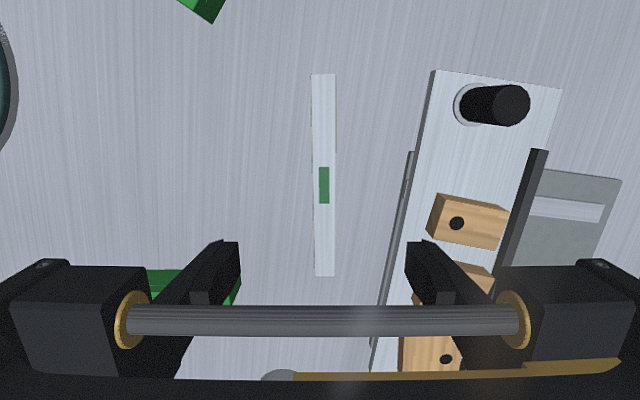

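The wrist view shows the silver level with its green vial, running from (323,74) to (325,276) and centred between the fingers. I'll go down and grip it.

>>> play_rows:
  steps:
    - {"hand": 100,"translation": [0,0.001,0.02]}
    - {"hand": 100,"translation": [0,0,0.02]}
    - {"hand": 100,"translation": [0,0,0.02]}
    - {"hand": 100,"translation": [0,0,0.02]}
    - {"hand": 100,"translation": [0,0,0.02]}
    - {"hand": 100,"translation": [0,0,0.02]}
    - {"hand": 100,"translation": [0,0,0.02]}
    - {"hand": 100,"translation": [0,0,0.015]}
    - {"hand": 100,"translation": [0,0,0.008]}
    - {"hand": 100,"translation": [0,0,0]}

```text
validation failed for argument at $.st...
```

>>> play_rows:
  squeeze: 30
  steps:
    - {"hand": 20}
    - {"hand": 15}
    - {"hand": 15}
    - {"hand": 15}
    - {"hand": 15}
    - {"hand": 15}

```text
validation failed for argument at $.st...
```

All fields are required.

>>> play_rows:
  steps:
    - {"hand": 100,"translation": [0,0.001,0.02],"rotation": [0,0,0]}
    - {"hand": 100,"translation": [0,0,0.02],"rotation": [0,0,0]}
    - {"hand": 100,"translation": [0,0,0.02],"rotation": [0,0,0]}
    - {"hand": 100,"translation": [0,0,0.02],"rotation": [0,0,0]}
    - {"hand": 100,"translation": [0,0,0.02],"rotation": [0,0,0]}
    - {"hand": 100,"translation": [0,0,0.02],"rotation": [0,0,0]}
    - {"hand": 100,"translation": [0,0,0.02],"rotation": [0,0,0]}
    - {"hand": 100,"translation": [0,0,0.015],"rotation": [0,0,0]}
    - {"hand": 100,"translation": [0,0,0.008],"rotation": [0,0,0]}
    - {"hand": 100,"translation": [0,0,0],"rotation": [0,0,0]}

```text
t: 4.15
ee_pos: [0.4541, -0.062, 0.0393]
tool_rot: [-179.9, -0.0, 97.9]
force: [0.5, -0.7, 0.1]
grip_width: 0.0881
```

>>> play_rows:
  squeeze: 30
  steps:
    - {"hand": 0,"translation": [0,0,0],"rotation": [0,0,0]}
    - {"hand": 0,"translation": [0,0,0],"rotation": [0,0,0]}
    - {"hand": 0,"translation": [0,0,0],"rotation": [0,0,0]}
    - {"hand": 0,"translation": [0,0,0],"rotation": [0,0,0]}
    - {"hand": 0,"translation": [0,0,0],"rotation": [0,0,0]}
    - {"hand": 0,"translation": [0,0,0],"rotation": [0,0,0]}

```text
t: 4.9
ee_pos: [0.4544, -0.062, 0.0397]
tool_rot: [180.0, 0.0, 97.9]
force: [0.6, 1.1, -1.0]
grip_width: 0.0301
```

>>> play_rows:
  steps:
    - {"hand": 0,"translation": [0,0,0],"rotation": [0,0,0]}
    - {"hand": 0,"translation": [0,0,0],"rotation": [0,0,0]}
    - {"hand": 0,"translation": [0,0,0],"rotation": [0,0,0]}
    - {"hand": 0,"translation": [0,0,-0.01],"rotation": [0,0,0]}
    - {"hand": 0,"translation": [0,0,-0.02],"rotation": [0,0,0]}
    - {"hand": 0,"translation": [0,0,-0.02],"rotation": [0,0,0]}
    - {"hand": 0,"translation": [0,0,-0.02],"rotation": [0,0,0]}
    - {"hand": 0,"translation": [0,0,-0.02],"rotation": [0,0,0]}
    - {"hand": 0,"translation": [0,0,-0.01],"rotation": [0,0,0]}
    - {"hand": 0,"translation": [0,0,0],"rotation": [0,0,0]}

```text
t: 6.15
ee_pos: [0.4549, -0.0621, 0.1405]
tool_rot: [179.9, 0.0, 97.9]
force: [-0.5, -0.0, -2.2]
grip_width: 0.0215
```

```bash
python3 -c "
from h import *
go([.505,-.16,.13],91)
c=cap('wrist','w2'); t=cap('side','s2'); crop(t['frame'],220,420,80,240,4,'s2c')"
```

```text
pose [ 0.4549 -0.0621  0.1405] [1.79905587e+02 3.16986935e-02 9.79071682e+01] tool total [-0.1039  0.0362  0.0106] per row [-0.0104  0.0036  0.0011]
rotvec [0.0017 0.0005 0.1206]
```

View pics/w2.png

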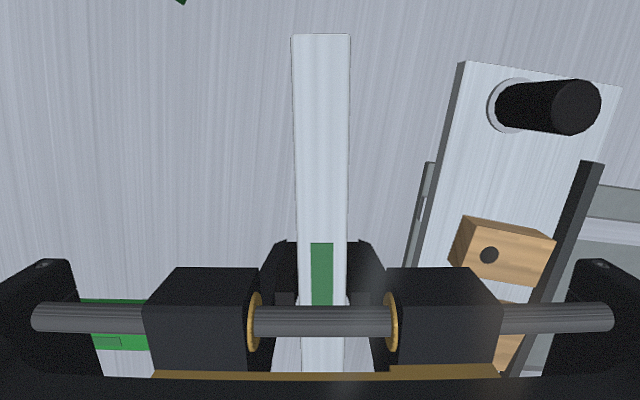

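View pics/s2c.png

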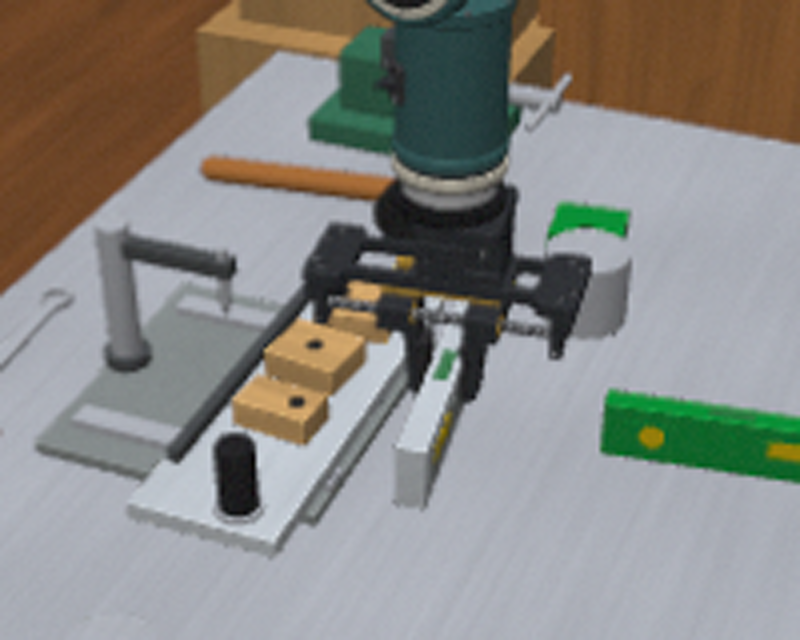

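```bash
python3 - <<'E'
from h import *
f0=cv2.imread("pics/top0.png"); g=cv2.cvtColor(f0,cv2.COLOR_BGR2GRAY).astype(float)
c=cap("top")
P=[]
for u in range(317,411):
    col=g[143:155,u]; w=np.clip(110-col,0,None)
    if w.sum()>20: P.append((u,143+(w*np.arange(12)).sum()/w.sum()))
W=px2w(c,P,.062); k=np.polyfit(W[:,1],W[:,0],1); r=W[:,0]-np.polyval(k,W[:,1]); print("strip",len(P),np.degrees(np.arctan(-k[0])),r.std(),np.polyval(k,-.15))
m=abs(r)<2*r.std(); k=np.polyfit(W[m,1],W[m,0],1); print(np.degrees(np.arctan(-k[0])),np.polyval(k,-.15))
# near table edge : gradient bright->dark
P=[]
for u in range(300,410):
    col=g[180:192,u]; d=np.clip(-np.diff(col),0,None); j=d.argmax(); s=slice(max(0,j-1),j+2)
    P.append((u,180.5+(d[s]*np.arange(11)[s]).sum()/d[s].sum()))
W=px2w(c,P,.05); k=np.polyfit(W[:,1],W[:,0],1); 
for _ in range(4):
    r=abs(W[:,0]-np.polyval(k,W[:,1])); m=r<2*np.median(r); k=np.polyfit(W[m,1],W[m,0],1)
print("edge",np.degrees(np.arctan(-k[0])),np.polyval(k,-.15))
E
```

```text
strip 94 0.8267490239201132 0.0006443014392588185 0.648598448030884
0.8336292185832228 0.6485845162876843
edge 0.5671624567930489 0.5407022009024437
```

>>> play_rows:
  steps:
    - {"hand": 0,"translation": [-0.013,0.005,0],"rotation": [0,0,0]}
    - {"hand": 0,"translation": [-0.026,0.009,0],"rotation": [0,0,0]}
    - {"hand": 0,"translation": [-0.026,0.009,0],"rotation": [0,0,0]}
    - {"hand": 0,"translation": [-0.026,0.009,0],"rotation": [0,0,0]}
    - {"hand": 0,"translation": [-0.013,0.004,0],"rotation": [0,0,0]}
    - {"hand": 0,"translation": [0,0,0.01],"rotation": [0,0,0.062]}
    - {"hand": 0,"translation": [0,0,0.01],"rotation": [0,0,0.062]}
    - {"hand": 0,"translation": [0,0,0.015],"rotation": [0,0,0]}
    - {"hand": 0,"translation": [0,0,0.009],"rotation": [0,0,0]}
    - {"hand": 0,"translation": [0,0,0],"rotation": [0,0,0]}

```text
t: 7.55
ee_pos: [0.5034, -0.1597, 0.0944]
tool_rot: [-179.9, -0.1, 90.8]
force: [-0.3, -0.6, -1.7]
grip_width: 0.022
```

```bash
python3 -c "
from h import *
go([.545,-.16,.096],90.8)
c=cap('wrist','w3'); t=cap('side','s3'); crop(t['frame'],220,420,80,240,4,'s3c')"
```

```text
pose [ 0.5034 -0.1597  0.0944] [-1.79865565e+02 -5.25319197e-02  9.08431360e+01] tool total [-0.0009  0.0416 -0.0017] per row [-0.0001  0.0042 -0.0002]
rotvec [-0.0023 -0.0009  0.0008]
```

View pics/w3.png

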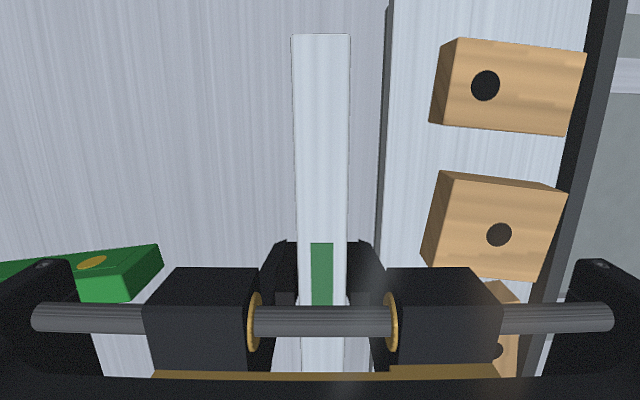

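View pics/s3c.png

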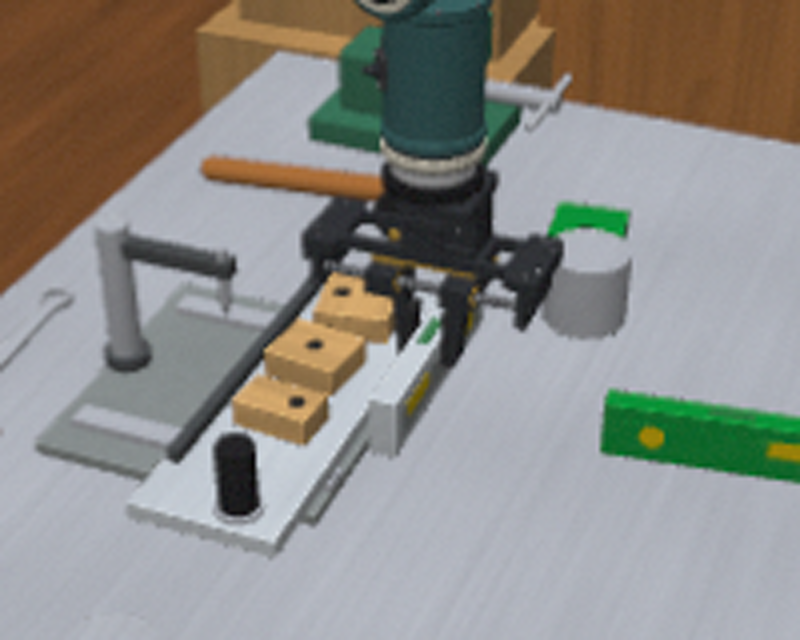

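```bash
python3 - <<'E'
from h import *
c=cap("wrist"); g=cv2.GaussianBlur(cv2.cvtColor(c["frame"],cv2.COLOR_BGR2GRAY),(0,0),1).astype(float)
def fit(rows,lo,hi,z,sgn,n):
    P=[]
    for v in rows:
        a,b=lo(v),hi(v); d=np.clip(sgn*np.diff(g[v,int(a):int(b)]),0,None); j=d.argmax(); s=slice(max(0,j-2),j+3)
        P.append((int(a)+.5+(d[s]*np.arange(len(d))[s]).sum()/d[s].sum(),v))
    W=px2w(c,P,z); k=np.polyfit(W[:,1],W[:,0],1)
    for _ in range(5):
        r=abs(W[:,0]-np.polyval(k,W[:,1])); m=r<max(2.5*np.median(r),1e-4); k=np.polyfit(W[m,1],W[m,0],1)
    print(n,"yaw",np.degrees(np.arctan(-k[0])).round(3),"x@-.15",np.polyval(k,-.15).round(4),m.sum(),np.array(P)[[0,-1]].tolist(), r[m].std())
# strip near top edge: bright->dark going right
fit(list(range(2,35))+list(range(142,165)),lambda v:598-.2*v-22,lambda v:598-.2*v+12,.062,-1,"strip bottom/top")
fit(range(40,200),lambda v:282,lambda v:305,.1045,1,"level L")
fit(range(40,200),lambda v:338,lambda v:358,.1045,-1,"level R")
fit(range(2,200),lambda v:378-.02*v,lambda v:402-.02*v,.05,1,"table edge")
for v in (10,150): print(g[v,560:640:4].astype(int).tolist())
E
```

```text
strip bottom/top yaw 0.917 x@-.15 0.6358 56 [[587.1233766233767, 2.0], [556.1709677419354, 164.0]] 2.018794521320346e-05
level L yaw 1.113 x@-.15 0.4935 156 [[291.7564102564103, 40.0], [296.5, 199.0]] 3.582463142771618e-05
level R yaw 1.257 x@-.15 0.5143 159 [[348.3292682926829, 40.0], [345.95454545454544, 199.0]] 3.4868070240011424e-05
table edge yaw 0.909 x@-.15 0.5398 197 [[390.9660194174757, 2.0], [380.70952380952383, 199.0]] 2.277720913809421e-05
[194, 195, 193, 194, 193, 193, 187, 37, 37, 39, 37, 68, 75, 74, 74, 83, 175, 176, 173, 173]
[58, 38, 36, 36, 70, 76, 76, 75, 115, 135, 134, 135, 134, 135, 134, 134, 135, 136, 135, 136]
```

>>> play_rows:
  steps:
    - {"hand": 0,"translation": [0,0.005,-0.0015],"rotation": [0,0,0.0045]}
    - {"hand": 0,"translation": [0,0.008,0],"rotation": [0,0,0]}
    - {"hand": 0,"translation": [0,0.008,0],"rotation": [0,0,0]}
    - {"hand": 0,"translation": [0,0.008,0],"rotation": [0,0,0]}
    - {"hand": 0,"translation": [0,0.006,0],"rotation": [0,0,0]}
    - {"hand": 0,"translation": [0,0.004,0],"rotation": [0,0,0]}
    - {"hand": 0,"translation": [0,0.004,0],"rotation": [0,0,0]}
    - {"hand": 0,"translation": [0,0.004,0],"rotation": [0,0,0]}
    - {"hand": 0,"translation": [0,0.004,0],"rotation": [0,0,0]}
    - {"hand": 0,"translation": [0,0.004,0],"rotation": [0,0,0]}

```text
t: 8.95
ee_pos: [0.5594, -0.1595, 0.0971]
tool_rot: [-180.0, -0.0, 90.5]
force: [-0.1, 0.3, -2.7]
grip_width: 0.0218
```

>>> play_rows:
  steps:
    - {"hand": 0,"translation": [0,0.003,0],"rotation": [0,0,0]}
    - {"hand": 0,"translation": [0,0.003,0],"rotation": [0,0,0]}
    - {"hand": 0,"translation": [0,0.003,0],"rotation": [0,0,0]}
    - {"hand": 0,"translation": [0,0.002,0],"rotation": [0,0,0]}

```text
t: 9.45
ee_pos: [0.5697, -0.1594, 0.0971]
tool_rot: [-179.9, -0.0, 90.6]
force: [-4.4, -0.6, 1.6]
grip_width: 0.0219
```

```bash
python3 -c "
from h import *
print(robot.get_state()['force'])
c=cap('wrist','w4'); t=cap('side','s4'); crop(t['frame'],220,420,80,240,4,'s4c')"
```

```text
[-4.39254275 -0.6108944   1.56102192]
```

View pics/w4.png

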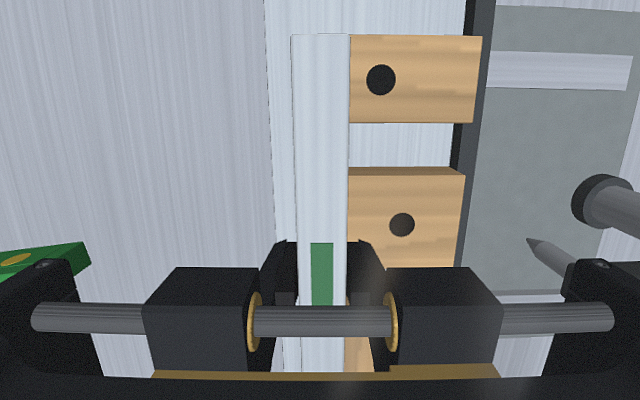

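View pics/s4c.png

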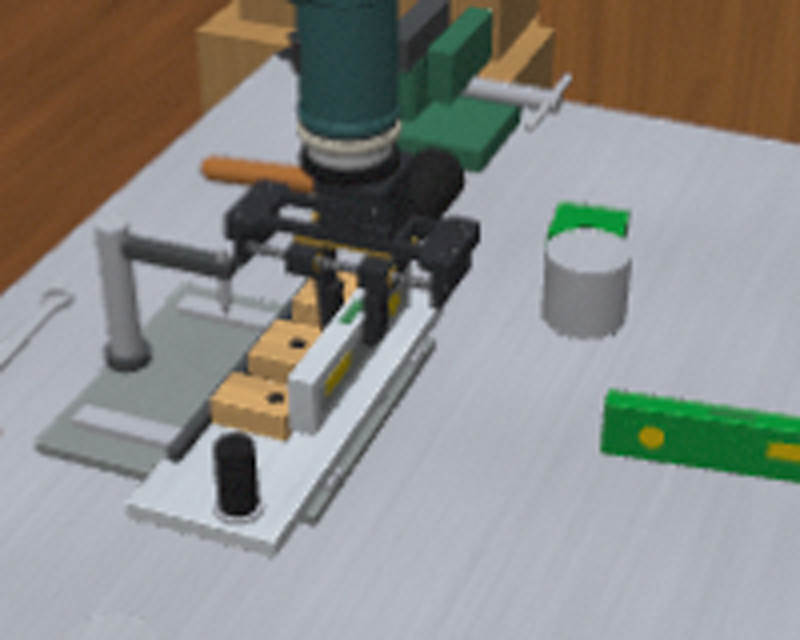

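>>> play_rows:
  steps:
    - {"hand": 0,"translation": [0,0.002,0],"rotation": [0,0,0]}
    - {"hand": 0,"translation": [0,0.001,0],"rotation": [0,0,0]}
    - {"hand": 0,"translation": [0,0.001,0],"rotation": [0,0,0]}
    - {"hand": 0,"translation": [0,0,0],"rotation": [0,0,0]}

```text
t: 10.05
ee_pos: [0.5735, -0.1594, 0.0969]
tool_rot: [-179.9, -0.0, 90.5]
force: [-6.0, -0.4, -0.0]
grip_width: 0.0218
```

```bash
python3 -c "
from h import *
c=cap('wrist','w5'); crop(c['frame'],260,520,20,290,2.2,'w5c'); t=cap('top','t5'); crop(t['frame'],290,430,90,200,5,'t5c')"
```

```text
(no output)
```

View pics/w5c.png

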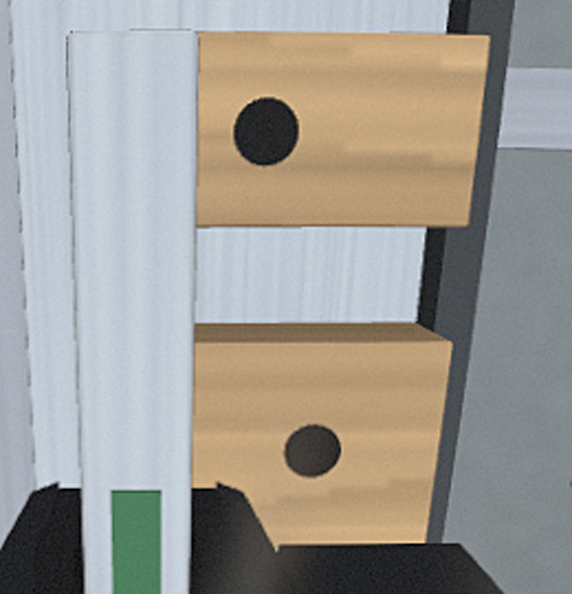

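View pics/t5c.png

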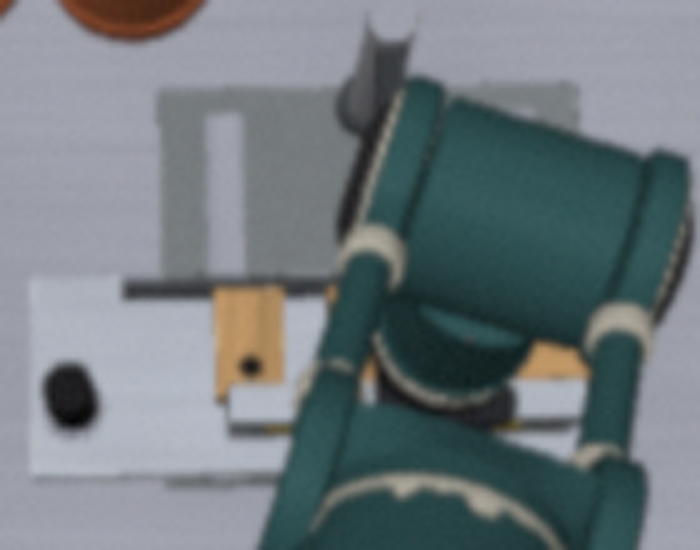

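>>> play_rows:
  steps:
    - {"hand": 0,"translation": [0,-0.003,0],"rotation": [0,0,0]}
    - {"hand": 0,"translation": [0,-0.008,0],"rotation": [0,0,0]}
    - {"hand": 0,"translation": [0,-0.015,0],"rotation": [0,0,0]}
    - {"hand": 0,"translation": [0,-0.015,-0.01],"rotation": [0,0,0]}
    - {"hand": 0,"translation": [0.005,-0.015,-0.02],"rotation": [0,0,0]}
    - {"hand": 0,"translation": [-0.025,-0.01,-0.02],"rotation": [0,0,0]}
    - {"hand": 0,"translation": [-0.025,0,0],"rotation": [0,0,0]}
    - {"hand": 0,"translation": [-0.025,0,0],"rotation": [0,0,0]}
    - {"hand": 0,"translation": [-0.02,0,0],"rotation": [0,0,0]}
    - {"hand": 0,"translation": [0,0,0],"rotation": [0,0,0]}

```text
t: 11.4
ee_pos: [0.5089, -0.2511, 0.1476]
tool_rot: [180.0, 0.0, 90.4]
force: [-0.3, -0.1, -1.4]
grip_width: 0.0215
```

```bash
python3 -c "
from h import *
go([.445,-.062,.15],97.9)
c=cap('wrist','w6')"
```

```text
pose [ 0.5089 -0.2511  0.1476] [1.79964837e+02 1.47513254e-02 9.04277895e+01] tool total [ 0.1896 -0.0625 -0.0025] per row [ 0.019  -0.0062 -0.0002]
rotvec [ 0.0006  0.0003 -0.1304]
```

View pics/w6.png

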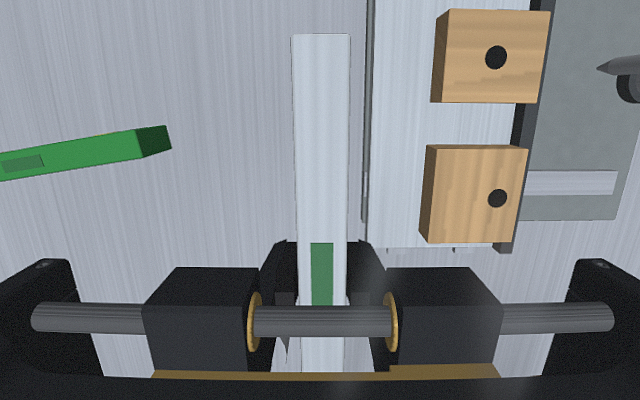

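>>> play_rows:
  steps:
    - {"hand": 0,"translation": [-0.01,0,-0.03],"rotation": [0,0,0]}
    - {"hand": 0,"translation": [-0.01,0,-0.04],"rotation": [0,0,0]}
    - {"hand": 0,"translation": [0,0,-0.03],"rotation": [0,0,0]}
    - {"hand": 0,"translation": [0,0,0],"rotation": [0,0,0]}

```text
t: 11.95
ee_pos: [0.511, -0.2701, 0.2502]
tool_rot: [179.7, 0.1, 90.6]
force: [0.2, -0.6, -2.5]
grip_width: 0.0214
```

```bash
python3 -c "
from h import *
c=cap('wrist','w7'); crop(c['frame'],330,530,0,240,2.5,'w7c')
import pickle; pickle.dump({k:c[k] for k in ('K','D','Rw','o','frame')},open('w7.pkl','wb'))"
```

```text
(no output)
```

View pics/w7c.png

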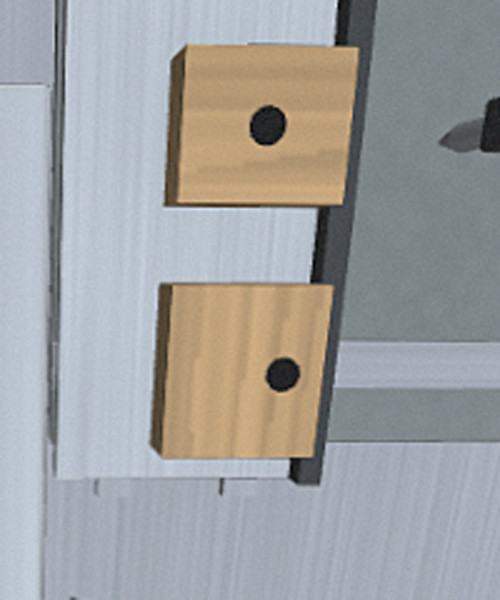

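>>> play_rows:
  steps:
    - {"hand": 0,"translation": [0.03,0,-0.03],"rotation": [0,0,0]}
    - {"hand": 0,"translation": [0.03,0,-0.03],"rotation": [0,0,0]}
    - {"hand": 0,"translation": [0,0,0],"rotation": [0,0,0]}
    - {"hand": 0,"translation": [0,0,0],"rotation": [0,0,0]}

```text
t: 12.5
ee_pos: [0.5079, -0.2096, 0.3047]
tool_rot: [-179.8, -0.1, 90.6]
force: [0.2, 0.5, -0.7]
grip_width: 0.0216
```

```bash
cat > meas.py <<'E'
from h import *
def blocks(c,box):
    x0,x1,y0,y1=box; h=cv2.cvtColor(c["frame"],cv2.COLOR_BGR2HSV); g=cv2.cvtColor(c["frame"],cv2.COLOR_BGR2GRAY)
    m=cv2.inRange(h,(8,60,60),(28,255,255)); k=np.zeros_like(m); k[y0:y1,x0:x1]=m[y0:y1,x0:x1]
    out=[]
    for ct in cv2.findContours(k,0,2)[0]:
        if cv2.contourArea(ct)<400: continue
        fill=np.zeros_like(m); cv2.drawContours(fill,[ct],-1,255,-1)
        hole=((fill>0)&(g<60)).astype(np.uint8); n,_,st,cen=cv2.connectedComponentsWithStats(hole)
        i=1+st[1:,4].argmax() if n>1 else 0
        # top face only: bright
        thr=0.82*np.median(g[(fill>0)&(g>60)])
        top=((fill>0)&((g>thr)|(hole>0))).astype(np.uint8); top=cv2.morphologyEx(top,2,np.ones((3,3),np.uint8)); top=cv2.morphologyEx(top,3,np.ones((5,5),np.uint8))
        cs=max(cv2.findContours(top,0,2)[0],key=cv2.contourArea)
        W=px2w(c,cs.reshape(-1,2),.074)[:,:2]
        r=cv2.minAreaRect((W*1000).astype(np.float32))
        out.append((px2w(c,cen[i],.074)[0][:2],np.array(r[0])/1000,r[1],r[2],W))
    out.sort(key=lambda o:-o[0][1])
    for o in out:
        W=o[4]; y=W[:,1]; lo,hi=y.min()+.006,y.max()-.006
        res=[]
        mid=W[:,0].mean()
        for sgn in(-1,1):
            s=W[(y>lo)&(y<hi)&(sgn*(W[:,0]-mid)>.02)]; q=np.polyfit(s[:,1]-y.mean(),s[:,0],1); res+= [round(np.degrees(np.arctan(-q[0])),2),round(q[1],4)]
        print("dimple",o[0].round(4),"ctr",o[1].round(4),"size",np.round(o[2],1),"ang",round(o[3],2),"near yaw,x / far",res)
    return out
E
python3 - <<'E'
from meas import *
import pickle
c=cap("wrist","w8"); pickle.dump({k:c[k] for k in ('K','D','Rw','o','frame')},open('w8.pkl','wb'))
crop(c["frame"],330,530,0,240,2.5,'w8c')
blocks(c,(350,520,0,240))
c=pickle.load(open('w7.pkl','rb')); blocks(c,(350,520,0,240))
E
```

```text
dimple [ 0.6005 -0.0697] ctr [ 0.615  -0.0692] size [63.6 38.3] ang 1.37 near yaw,x / far [np.float64(3.79), np.float64(0.5837), np.float64(0.48), np.float64(0.6462)]
dimple [ 0.6166 -0.1434] ctr [ 0.6159 -0.1435] size [64.5 53.7] ang 0.97 near yaw,x / far [np.float64(0.17), np.float64(0.5846), np.float64(0.4), np.float64(0.6474)]
dimple [ 0.6332 -0.2353] ctr [ 0.6172 -0.2352] size [64.7 68.1] ang 0.82 near yaw,x / far [np.float64(2.6), np.float64(0.5863), np.float64(0.75), np.float64(0.6489)]
dimple [ 0.6167 -0.1431] ctr [ 0.616  -0.1433] size [64.4 54.4] ang 1.15 near yaw,x / far [np.float64(2.67), np.float64(0.5848), np.float64(1.18), np.float64(0.6476)]
dimple [ 0.6333 -0.2356] ctr [ 0.6174 -0.2352] size [64.4 68.8] ang 0.61 near yaw,x / far [np.float64(1.04), np.float64(0.5861), np.float64(0.48), np.float64(0.649)]
```

View pics/w8c.png

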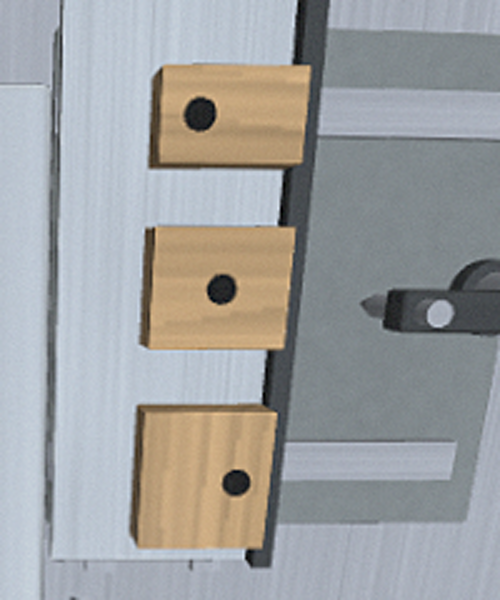

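```bash
python3 - <<'E'
from h import *
import pickle
for nm in("w7","w8"):
    c=pickle.load(open(nm+'.pkl','rb')); g=cv2.GaussianBlur(cv2.cvtColor(c["frame"],cv2.COLOR_BGR2GRAY),(0,0),.8).astype(float)
    # predicted lines
    def fit(x0,z,sgn,ys,n,w=7):
        P=[]
        for y in ys:
            u,v=w2px(c,[[x0-.014*(y+.15),y,z]])[0]; v=int(round(v))
            if not 1<v<235: continue
            a=int(u)-w; d=np.clip(sgn*np.diff(g[v,a:a+2*w+1]),0,None); j=d.argmax(); s=slice(max(0,j-1),j+2)
            if d.max()<8: continue
            P.append((a+.5+(d[s]*np.arange(len(d))[s]).sum()/d[s].sum(),v))
        W=px2w(c,P,z); k=np.polyfit(W[:,1]+.15,W[:,0],1)
        for _ in range(5):
            r=abs(W[:,0]-np.polyval(k,W[:,1]+.15)); m=r<max(2.5*np.median(r),1.5e-4); k=np.polyfit(W[m,1]+.15,W[m,0],1)
        print(nm,n,"yaw",np.degrees(np.arctan(-k[0])).round(2),"x@-.15",k[1].round(4),m.sum())
    ys=np.arange(-.27,-.0,.002)
    fit(.543,.05,1,ys,"table near edge",)
    gap=[y for y in ys if -.114<y<-.092 or -.197<y<-.174 or y>-.045]
    fit(.648,.05,-1,gap,"strip near foot",10)
    fit(.658,.062,1,ys,"strip far top",6)
    fr=c["frame"].copy()
E
```

```text
w7 table near edge yaw 0.9 x@-.15 0.5438 67
w7 strip near foot yaw 1.01 x@-.15 0.649 19
w7 strip far top yaw 0.92 x@-.15 0.6589 76
w8 table near edge yaw 0.87 x@-.15 0.5438 93
w8 strip near foot yaw 0.96 x@-.15 0.649 31
w8 strip far top yaw 0.92 x@-.15 0.6588 121
```

```bash
python3 - <<'E'
from meas import *
c0=cap("wrist")
T=np.array(c0["tool_from_camera"])
def mk(n,p,rpy):
    R=Ro.from_euler("xyz",rpy,degrees=True).as_matrix()
    return dict(K=c0["K"],D=c0["D"],frame=cv2.imread(f"pics/{n}.png"),Rw=R@T[:3,:3],o=R@T[:3,3]+np.array(p))
a=mk("w6",[.5089,-.2511,.1476],[179.965,.015,90.428]); b=mk("w5",[.5735,-.1594,.0969],[-179.9,0,90.5])
for c,box,ys in((a,(400,560,0,250),[(-.197,-.178),(-.275,-.272)]),(b,(345,500,20,268),[(-.114,-.092),(-.045,-.03)])):
    g=cv2.GaussianBlur(cv2.cvtColor(c["frame"],cv2.COLOR_BGR2GRAY),(0,0),.8).astype(float)
    try: blocks(c,box)
    except Exception as e: print(e)
    P=[]
    for l,h in ys:
        for y in np.arange(l,h,.001):
            u,v=w2px(c,[[.649-.015*(y+.15),y,.05]])[0]; v=int(round(v))
            if not 0<=v<400: continue
            s0=int(u)-14; d=np.clip(-np.diff(g[v,s0:s0+29]),0,None); j=d.argmax(); s=slice(max(0,j-1),j+2)
            if d.max()>20: P.append((s0+.5+(d[s]*np.arange(28)[s]).sum()/d[s].sum(),v))
    W=px2w(c,P,.05); k=np.polyfit(W[:,1]+.15,W[:,0],1); print("foot",k, W[:,1].min(),W[:,1].max(),len(W), (W[:,0]-np.polyval(k,W[:,1]+.15)).std())
E
```

```text
dimple [ 0.6168 -0.1431] ctr [ 0.6164 -0.1432] size [63.7 54.5] ang 0.94 near yaw,x / far [np.float64(0.86), np.float64(0.5849), np.float64(0.98), np.float64(0.6478)]
dimple [ 0.6334 -0.2355] ctr [ 0.6179 -0.2357] size [63.6 69.4] ang 0.9 near yaw,x / far [np.float64(0.98), np.float64(0.5865), np.float64(1.02), np.float64(0.6493)]
foot [-0.01907905  0.64897214] -0.19728076945512094 -0.1782461105262466 20 9.679768768492145e-05
expected non-empty vector for x
foot [-0.01602942  0.64882339] -0.11408385634185263 -0.031133946501784547 37 7.71682936386302e-05
```

```bash
python3 -c "
from h import *
go([.445,-.062,.041])"
```

```text
pose [ 0.5078 -0.2101  0.3045] [-1.79779935e+02 -8.03867372e-02  9.05291357e+01] tool total [ 0.1483 -0.0604  0.264 ] per row [ 0.0148 -0.006   0.0264]
```

>>> play_rows:
  steps:
    - {"hand": 0,"translation": [0.015,-0.006,0.02],"rotation": [0,0,0]}
    - {"hand": 0,"translation": [0.033,-0.014,0.03],"rotation": [0,0,0]}
    - {"hand": 0,"translation": [0.04,-0.016,0.04],"rotation": [0,0,0]}
    - {"hand": 0,"translation": [0.04,-0.016,0.04],"rotation": [0,0,0]}
    - {"hand": 0,"translation": [0.02,-0.008,0.04],"rotation": [0,0,0]}
    - {"hand": 0,"translation": [0,0,0.04],"rotation": [0,0,0]}
    - {"hand": 0,"translation": [0,0,0.03],"rotation": [0,0,0]}
    - {"hand": 0,"translation": [0,0,0.016],"rotation": [0,0,0]}
    - {"hand": 0,"translation": [0,0,0.006],"rotation": [0,0,0]}
    - {"hand": 0,"translation": [0,0,0],"rotation": [0,0,0]}

```text
t: 13.85
ee_pos: [0.4478, -0.0629, 0.0454]
tool_rot: [180.0, 0.0, 90.5]
force: [1.0, -0.1, -1.4]
grip_width: 0.0215
```

```bash
python3 -c "
from h import *
go([.445,-.062,.04]); print(robot.get_state()['force'])"
```

```text
pose [ 0.4478 -0.0629  0.0454] [1.79990905e+02 2.81626789e-03 9.05198305e+01] tool total [ 0.0009 -0.0028  0.0054] per row [ 0.0001 -0.0003  0.0005]
[ 0.98029717 -0.05664359 -1.38892628]
```

>>> play_rows:
  steps:
    - {"hand": 0,"translation": [0,0,0.003],"rotation": [0,0,0]}
    - {"hand": 0,"translation": [0,0,0.0022],"rotation": [0,0,0]}
    - {"hand": 0,"translation": [0,0,0.0005],"rotation": [0,0,0]}
    - {"hand": 0,"translation": [0,0,0],"rotation": [0,0,0]}

```text
t: 14.35
ee_pos: [0.4475, -0.0626, 0.0397]
tool_rot: [180.0, 0.0, 90.5]
force: [0.2, -1.1, -1.8]
grip_width: 0.0217
```

>>> play_rows:
  steps:
    - {"hand": 45,"translation": [0,0,0],"rotation": [0,0,0]}
    - {"hand": 60,"translation": [0,0,0],"rotation": [0,0,0]}
    - {"hand": 100,"translation": [0,0,0],"rotation": [0,0,0]}
    - {"hand": 100,"translation": [0,0,0],"rotation": [0,0,0]}
    - {"hand": 100,"translation": [0,0,-0.02],"rotation": [0,0,0]}
    - {"hand": 100,"translation": [0,0,-0.04],"rotation": [0,0,0]}
    - {"hand": 100,"translation": [0,0,-0.04],"rotation": [0,0,0]}
    - {"hand": 100,"translation": [0,0,-0.04],"rotation": [0,0,0]}
    - {"hand": 100,"translation": [0,0,-0.02],"rotation": [0,0,0]}
    - {"hand": 100,"translation": [0,0,0],"rotation": [0,0,0]}

```text
t: 15.6
ee_pos: [0.4488, -0.0628, 0.2014]
tool_rot: [179.8, 0.0, 90.5]
force: [0.2, -1.0, -0.5]
grip_width: 0.088
```

```bash
python3 -c "
from h import *
c=cap('wrist','w9'); cap('side','s9'); go([.582,.028,.2],90.9)"
```

```text
pose [ 0.4469 -0.0625  0.1988] [-1.79955551e+02 -8.53344258e-03  9.05443760e+01] tool total [ 0.0892  0.1359 -0.0013] per row [ 0.0089  0.0136 -0.0001]
rotvec [-0.0008 -0.0002 -0.0062]
```

View pics/w9.png

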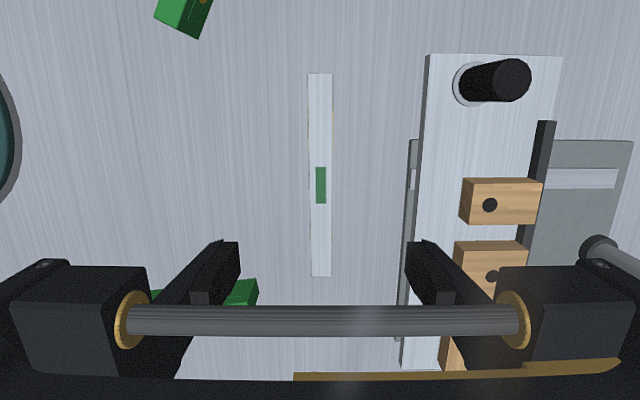

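View pics/s9.png

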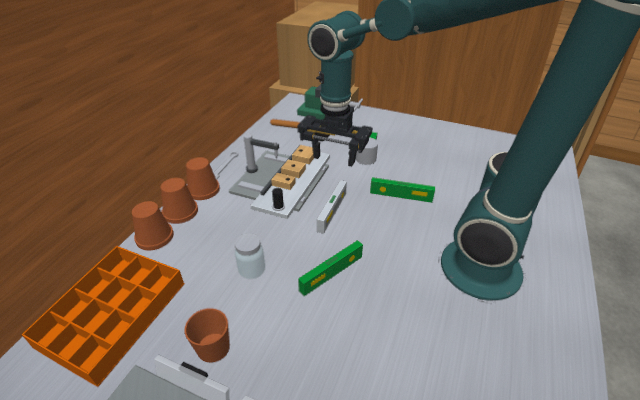

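```bash
python3 - <<'E'
from h import *
import pickle
for n,uv in(("w8",(330+361/2.5,303/2.5)),("w7",(330+439/2.5,142/2.5))):
    c=pickle.load(open(n+'.pkl','rb')); print(n,px2w(c,[uv],.082).round(4))
c=cap("wrist"); print(w2px(c,[[.581,.0285,.11],[.581,.0285,.05]]), px2w(c,[(517,79)],.11))
c=pickle.load(open('w8.pkl','rb')); crop(c["frame"],455,535,95,145,8,"tip8")
c=pickle.load(open('w7.pkl','rb')); crop(c["frame"],480,560,30,80,8,"tip7")
# side view
c=cap("side"); crop(c["frame"],235,300,125,185,9,"tips"); pickle.dump({k:c[k] for k in ('K','D','Rw','o','frame')},open('s9.pkl','wb'))
E
```

```text
w8 [[ 0.6793 -0.1482  0.082 ]]
w7 [[ 0.679  -0.1482  0.082 ]]
[[517.20212667  87.89482506]
 [476.36760773  90.55317788]] [[0.57981525 0.03430992 0.11      ]]
```

View pics/tip8.png

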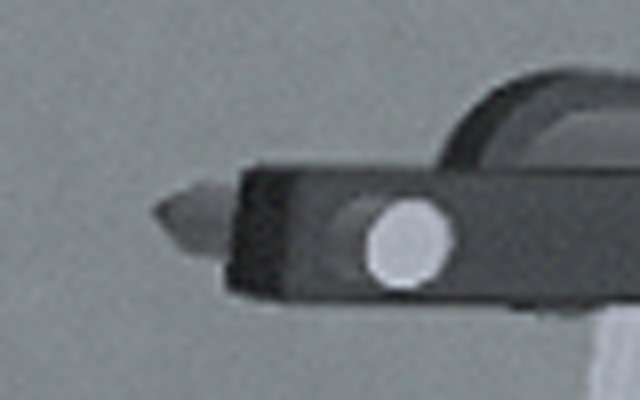

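View pics/tip7.png

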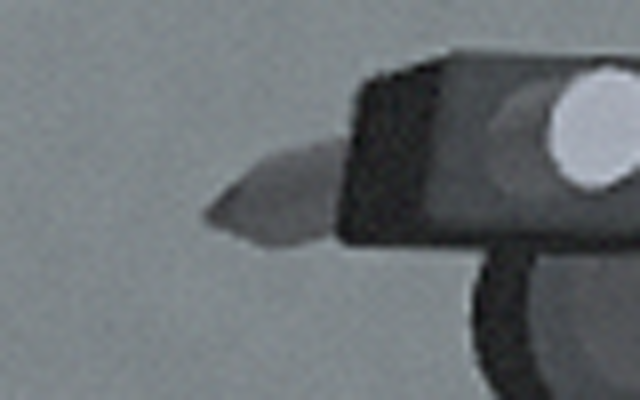

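View pics/tips.png

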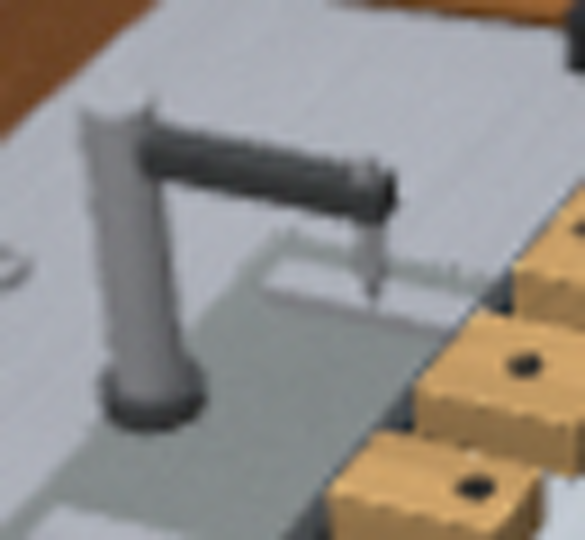

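```bash
python3 - <<'E'
from h import *
c=cap("wrist"); crop(c["frame"],400,580,40,120,4.4,"hd")
g=cv2.cvtColor(c["frame"],cv2.COLOR_BGR2GRAY)
m=(g<60).astype(np.uint8); m[:45]=0; m[115:]=0; m[:,:460]=0; m[:,538:]=0
n,_,st,cen=cv2.connectedComponentsWithStats(m); i=1+st[1:,4].argmax(); print(st[i],cen[i])
# handle side boundaries: predicted silhouettes for candidates
for y in(.0285,.032,.035):
    for z in(.11,):
        a=np.linspace(0,2*np.pi,40); q=w2px(c,np.c_[.581+.015*np.cos(a),y+.015*np.sin(a),np.full(40,z)]); print(y,q.min(0).round(1),q.max(0).round(1))
E
```

```text
[ 465   59   73   44 2627] [502.6025885  81.7533308]
0.0285 [498.1  64.9] [540.3 110.4]
0.032 [498.9  59.4] [541.3 105.3]
0.035 [499.5  54.7] [542.1 100.8]
```

View pics/hd.png

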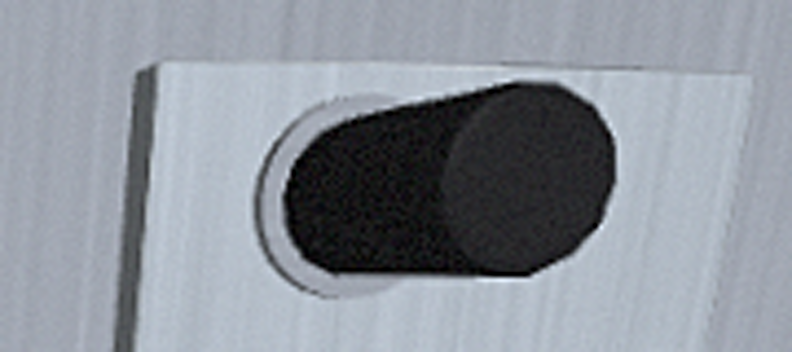

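>>> play_rows:
  steps:
    - {"hand": 100,"translation": [0.014,0.02,0],"rotation": [0,0,0]}
    - {"hand": 100,"translation": [0.028,0.04,0],"rotation": [0,0,0]}
    - {"hand": 100,"translation": [0.028,0.04,0],"rotation": [0,0,0]}
    - {"hand": 100,"translation": [0.024,0.034,0],"rotation": [0,0,0]}
    - {"hand": 100,"translation": [0,0,0],"rotation": [0,0,0]}
    - {"hand": 100,"translation": [0,0,0.02],"rotation": [0,0,0]}
    - {"hand": 100,"translation": [0,0,0.03],"rotation": [0,0,0]}

```text
t: 16.73
ee_pos: [0.5796, 0.032, 0.1482]
tool_rot: [180.0, 0.0, 90.5]
force: [-0.2, -0.7, -0.1]
grip_width: 0.0882
```

```bash
python3 -c "
from h import *
go([.581,.033,.09],90.9); cap('wrist','w10')"
```

```text
pose [0.5796 0.032  0.1482] [1.79996456e+02 1.46522740e-02 9.05085115e+01] tool total [0.001  0.0014 0.0582] per row [0.0001 0.0001 0.0058]
rotvec [ 0.0001  0.0003 -0.0068]
```

View pics/w10.png

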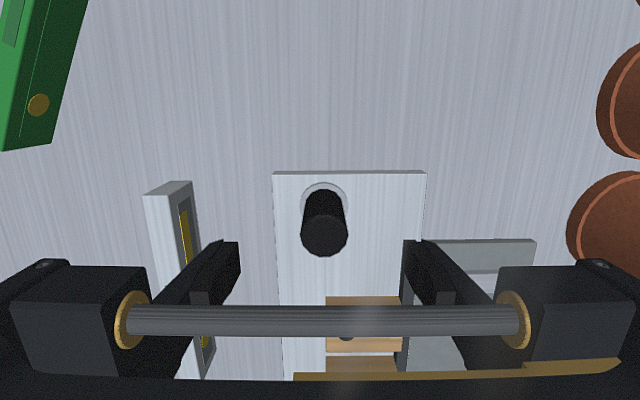

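>>> play_rows:
  squeeze: 20
  steps:
    - {"hand": 100,"translation": [0.001,0.0015,0.02],"rotation": [0,0,-0.007]}
    - {"hand": 100,"translation": [0,0,0.02],"rotation": [0,0,0]}
    - {"hand": 100,"translation": [0,0,0.018],"rotation": [0,0,0]}
    - {"hand": 50,"translation": [0,0,0],"rotation": [0,0,0]}
    - {"hand": 42,"translation": [0,0,0],"rotation": [0,0,0]}
    - {"hand": 38,"translation": [0,0,0],"rotation": [0,0,0]}
    - {"hand": 34,"translation": [0,0,0],"rotation": [0,0,0]}
    - {"hand": 30,"translation": [0,0,0],"rotation": [0,0,0]}
    - {"hand": 25,"translation": [0,0,0],"rotation": [0,0,0]}
    - {"hand": 20,"translation": [0,0,0],"rotation": [0,0,0]}

```text
t: 18.02
ee_pos: [0.5813, 0.0337, 0.0916]
tool_rot: [-179.9, -0.0, 90.9]
force: [-2.6, -0.0, 3.4]
grip_width: 0.0292
```

```bash
python3 -c "
from h import *
s=robot.get_state(); print(s['force'],s['grip_width']); p=s['ee_pos']
go(np.array(p)+[.0787,-.0785,0],90.9)
t=cap('side','s11'); crop(t['frame'],220,420,80,240,4,'s11c')"
```

```text
[-2.62518984 -0.03547172  3.40831218] 0.029195675673075037
pose [0.5813 0.0337 0.0916] [-1.79905388e+02 -2.57735315e-05  9.09468310e+01] tool total [-0.0798  0.0774 -0.0001] per row [-0.008   0.0077 -0.    ]
rotvec [-0.0017  0.      0.0008]
```

View pics/s11c.png

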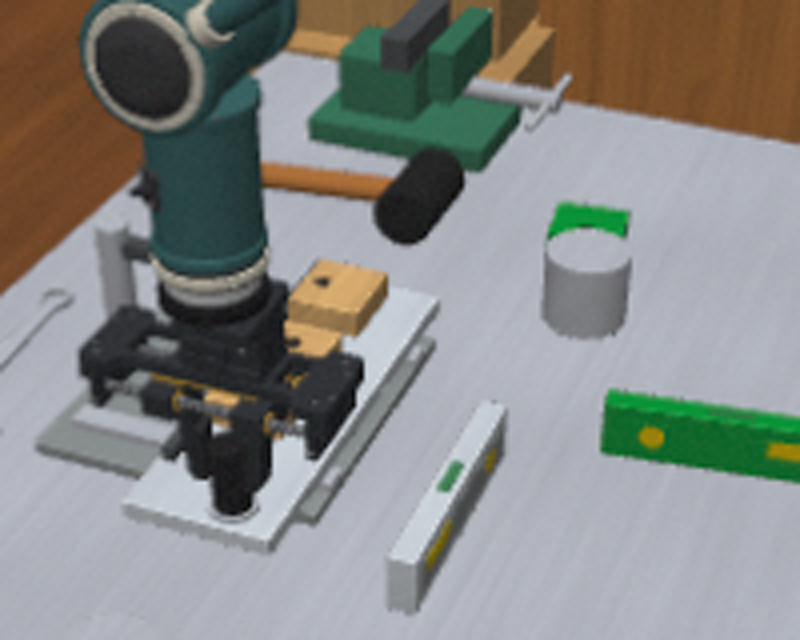

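>>> play_rows:
  steps:
    - {"hand": 20,"translation": [-0.002,0.002,0],"rotation": [0,0,0]}
    - {"hand": 20,"translation": [-0.005,0.005,0],"rotation": [0,0,0]}
    - {"hand": 20,"translation": [-0.008,0.008,0],"rotation": [0,0,0]}
    - {"hand": 20,"translation": [-0.01,0.01,0],"rotation": [0,0,0]}
    - {"hand": 20,"translation": [-0.01,0.01,0],"rotation": [0,0,0]}
    - {"hand": 20,"translation": [-0.01,0.01,0],"rotation": [0,0,0]}
    - {"hand": 20,"translation": [-0.01,0.01,0],"rotation": [0,0,0]}
    - {"hand": 20,"translation": [-0.01,0.01,0],"rotation": [0,0,0]}
    - {"hand": 20,"translation": [-0.007,0.006,0],"rotation": [0,0,0]}
    - {"hand": 20,"translation": [-0.0035,0.003,0],"rotation": [0,0,0]}

```text
t: 19.32
ee_pos: [0.6565, -0.0393, 0.0916]
tool_rot: [-179.9, -0.1, 90.9]
force: [-6.0, 5.1, 5.4]
grip_width: 0.0292
```

>>> play_rows:
  steps:
    - {"hand": 20,"translation": [-0.002,0.001,0],"rotation": [0,0,0]}
    - {"hand": 20,"translation": [0,0,0],"rotation": [0,0,0]}
    - {"hand": 20,"translation": [0,0,0],"rotation": [0,0,0]}

```text
t: 19.7
ee_pos: [0.6576, -0.0414, 0.0916]
tool_rot: [-179.9, -0.1, 90.9]
force: [-3.5, 2.9, 4.3]
grip_width: 0.0292
```

```bash
python3 -c "
from h import *
s=robot.get_state(); print(s['ee_pos'],s['force'],s['grip_width'])
go([.66,-.0448,.0916])
t=cap('side','s12'); crop(t['frame'],220,340,110,210,6,'s12c')
t=cap('top','t12'); crop(t['frame'],290,430,80,200,5,'t12c')
t=cap('wrist','w12')"
```

```text
[ 0.65762103 -0.04143301  0.09162407] [-3.46612031  2.88341218  4.3375037 ] 0.029239829612807394
pose [ 0.6576 -0.0414  0.0916] [-1.79908757e+02 -1.00352791e-01  9.09376677e+01] tool total [-0.0034  0.0023  0.    ] per row [-0.0003  0.0002  0.    ]
```

View pics/s12c.png

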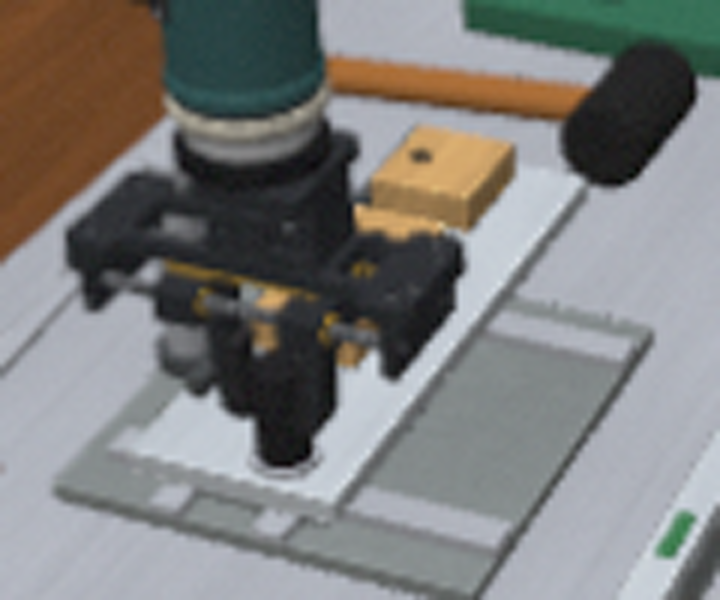

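View pics/t12c.png

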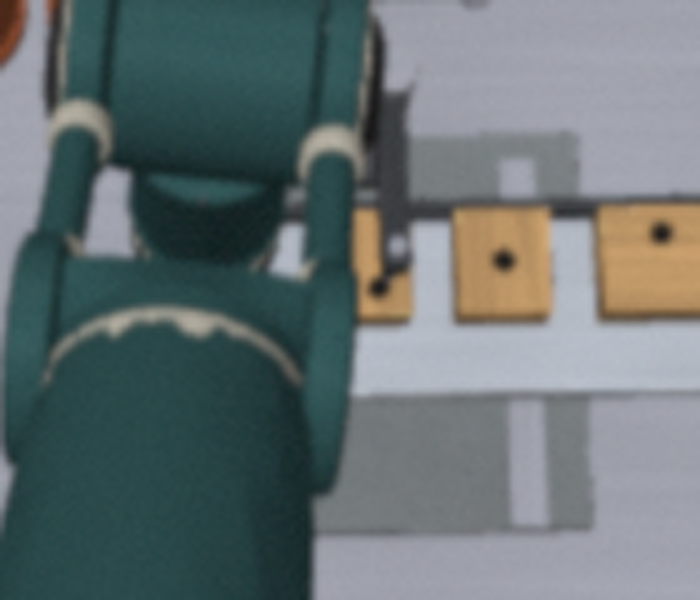

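View pics/w12.png

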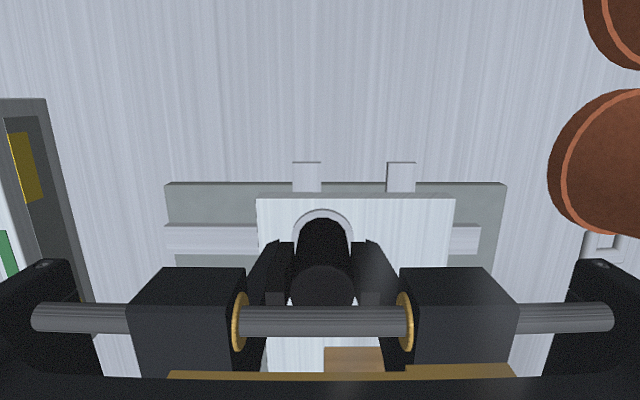

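```bash
python3 - <<'E'
from h import *
c=cap("top"); 
print("N",px2w(c,[(290+379/5,80+287/5)],.074).round(4),"cap",[px2w(c,[(290+398/5,80+245/5)],z).round(4)[0,:2] for z in(.136,.14,.146)])
print("M",px2w(c,[(290+503/5,80+261/5)],.074).round(4),"W",px2w(c,[(290+661/5,80+233/5)],.074).round(4))
# initial handle etc
print(c["o"], w2px(c,[[.6792,-.1482,.082],[.6792,-.1482,.14]]))
f=c["frame"]; crop(f,350,400,115,150,16,"t13c")
E
```

```text
N [[ 0.6763 -0.1484  0.074 ]] cap [array([ 0.6809, -0.152 ]), array([ 0.6796, -0.1515]), array([ 0.6776, -0.1507])]
M [[ 0.6919 -0.2209  0.074 ]] W [[ 0.7087 -0.3135  0.074 ]]
[ 0.34022192 -0.02319759  1.15597367] [[366.02852012 135.60391975]
 [368.39901939 129.12850801]]
```

View pics/t13c.png

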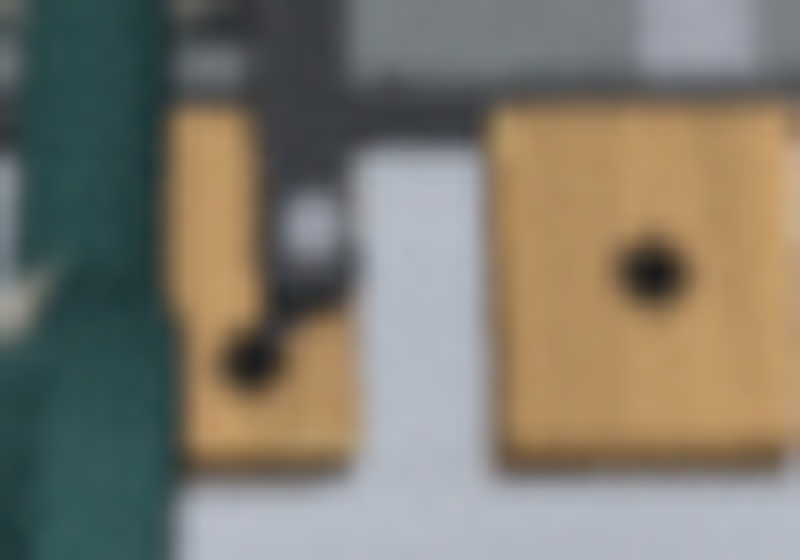

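>>> play_rows:
  steps:
    - {"hand": 20,"translation": [-0.002,0.0015,0],"rotation": [0,0,0]}
    - {"hand": 20,"translation": [-0.002,0.0015,0],"rotation": [0,0,0]}
    - {"hand": 20,"translation": [0,0,0],"rotation": [0,0,0]}
    - {"hand": 20,"translation": [0,0,0],"rotation": [0,0,0]}
    - {"hand": 20,"translation": [0,0,0],"rotation": [0,0,0]}

```text
t: 20.52
ee_pos: [0.6606, -0.0452, 0.0916]
tool_rot: [-179.9, -0.1, 90.9]
force: [-4.3, 5.1, 4.6]
grip_width: 0.0295
```

```bash
python3 -c "
from h import *
s=robot.get_state(); print(s['force'],s['grip_width'])
go([.66,-.0448,.0916])
c=cap('top'); crop(c['frame'],350,400,115,150,16,'t14c')"
```

```text
[-4.32665234  5.14973022  4.57699532] 0.02948331200214897
pose [ 0.6606 -0.0452  0.0916] [-1.79898870e+02 -1.12394246e-01  9.09361574e+01] tool total [ 0.0004 -0.0006  0.    ] per row [ 0.     -0.0001  0.    ]
```

View pics/t14c.png

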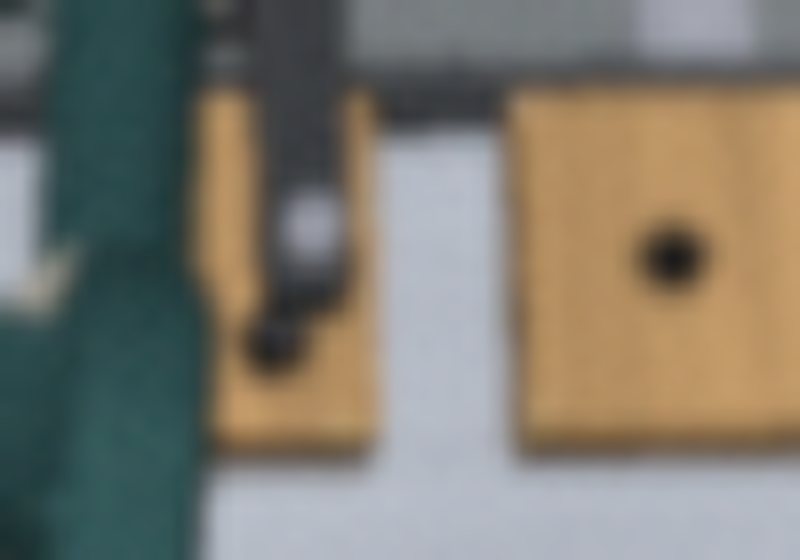

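>>> play_rows:
  steps:
    - {"hand": 20,"translation": [0,0,0],"rotation": [0,0,0]}
    - {"hand": 20,"translation": [0,0,0],"rotation": [0,0,0]}
    - {"hand": 20,"translation": [0,0,0],"rotation": [0,0,0]}
    - {"hand": 20,"translation": [0,0,0],"rotation": [0,0,0]}
    - {"hand": 20,"translation": [0,0,0],"rotation": [0,0,0]}
    - {"hand": 20,"translation": [0,0,0],"rotation": [0,0,0]}
    - {"hand": 20,"translation": [0,0,0],"rotation": [0,0,0]}
    - {"hand": 20,"translation": [0,0,0],"rotation": [0,0,0]}
    - {"hand": 20,"translation": [0,0,0],"rotation": [0,0,0]}
    - {"hand": 20,"translation": [0,0,0],"rotation": [0,0,0]}

```text
t: 21.82
ee_pos: [0.6606, -0.0452, 0.0916]
tool_rot: [-179.9, -0.1, 90.9]
force: [-5.0, 4.0, 4.3]
grip_width: 0.0294
```

>>> play_rows:
  steps:
    - {"hand": 20,"translation": [0.003,-0.001,0],"rotation": [0,0,0]}
    - {"hand": 20,"translation": [0.006,-0.002,0],"rotation": [0,0,0]}
    - {"hand": 20,"translation": [0.01,-0.002,0],"rotation": [0,0,0]}
    - {"hand": 20,"translation": [0.01,-0.002,0],"rotation": [0,0,0]}
    - {"hand": 20,"translation": [0.01,-0.002,0],"rotation": [0,0,0]}
    - {"hand": 20,"translation": [0.01,-0.002,0],"rotation": [0,0,0]}
    - {"hand": 20,"translation": [0.01,-0.002,0],"rotation": [0,0,0]}
    - {"hand": 20,"translation": [0.009,-0.002,0],"rotation": [0,0,0]}
    - {"hand": 20,"translation": [0.006,-0.001,0],"rotation": [0,0,0]}
    - {"hand": 20,"translation": [0.003,0,0],"rotation": [0,0,0]}

```text
t: 23.08
ee_pos: [0.6462, 0.029, 0.0917]
tool_rot: [179.7, 0.1, 91.0]
force: [4.7, -5.4, -2.8]
grip_width: 0.0294
```

>>> play_rows:
  steps:
    - {"hand": 20,"translation": [0,0,0],"rotation": [0,0,0]}
    - {"hand": 20,"translation": [0,0,0],"rotation": [0,0,0]}
    - {"hand": 20,"translation": [0,0,0],"rotation": [0,0,0]}

```text
t: 23.45
ee_pos: [0.6463, 0.0293, 0.0917]
tool_rot: [179.7, 0.1, 90.9]
force: [4.8, -2.5, -3.0]
grip_width: 0.0294
```

```bash
python3 -c "
from h import *
s=robot.get_state(); print(s['force'],s['grip_width'])
go([.6438,.0287,.0916])"
```

```text
[ 4.84535027 -2.50168312 -3.01751846] 0.029427947755899762
pose [0.6463 0.0293 0.0917] [1.79728316e+02 7.59299966e-02 9.09474118e+01] tool total [-0.0006 -0.0025  0.0001] per row [-0.0001 -0.0002  0.    ]
```

>>> play_rows:
  steps:
    - {"hand": 20,"translation": [0,-0.0015,0],"rotation": [0,0,0]}
    - {"hand": 20,"translation": [0,-0.001,0],"rotation": [0,0,0]}
    - {"hand": 20,"translation": [0,0,0],"rotation": [0,0,0]}
    - {"hand": 20,"translation": [0,0,0],"rotation": [0,0,0]}

```text
t: 23.95
ee_pos: [0.6438, 0.0293, 0.0917]
tool_rot: [179.7, 0.1, 90.9]
force: [4.9, -2.7, -2.7]
grip_width: 0.0295
```

```bash
python3 -c "
from h import *
go([.6438,.0287,.0916])
c=cap('top'); crop(c['frame'],340,400,110,150,13,'t15c')
c=cap('side'); crop(c['frame'],220,320,110,190,7,'s15c')"
```

```text
pose [0.6438 0.0293 0.0917] [1.79721257e+02 7.50806298e-02 9.09444017e+01] tool total [-0.0006 -0.      0.0001] per row [-0.0001 -0.      0.    ]
```

View pics/t15c.png

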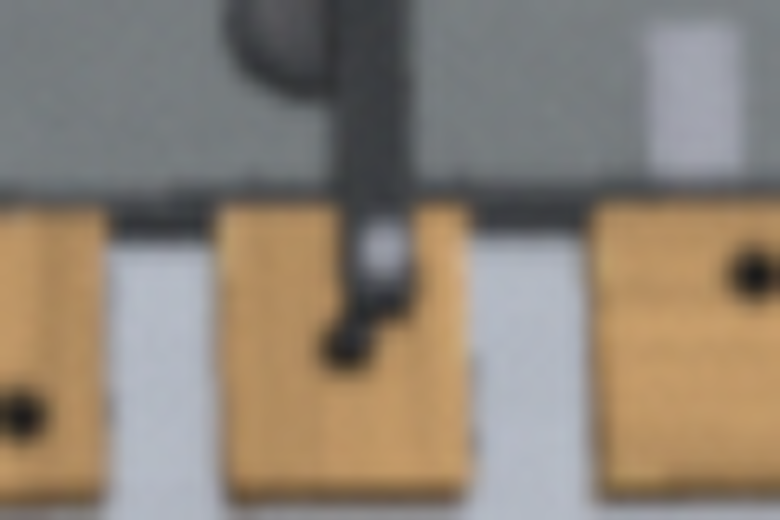

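View pics/s15c.png

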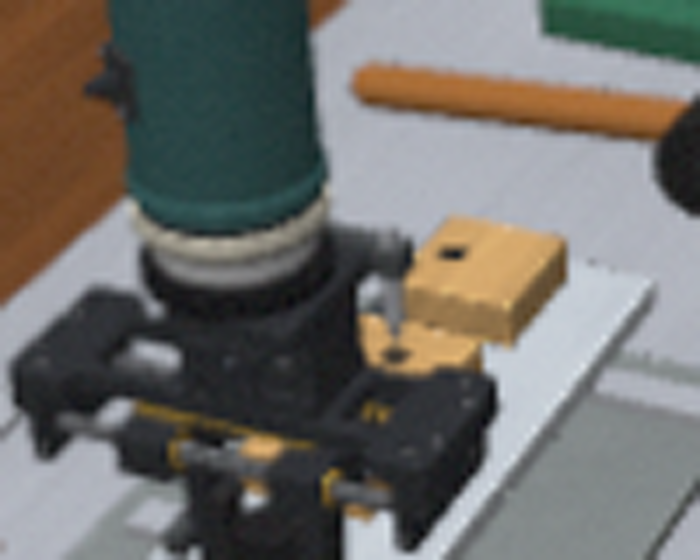

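>>> play_rows:
  steps:
    - {"hand": 20,"translation": [0,0,0],"rotation": [0,0,0]}
    - {"hand": 20,"translation": [0,0,0],"rotation": [0,0,0]}
    - {"hand": 20,"translation": [0,0,0],"rotation": [0,0,0]}
    - {"hand": 20,"translation": [0,0,0],"rotation": [0,0,0]}
    - {"hand": 20,"translation": [0,0,0],"rotation": [0,0,0]}
    - {"hand": 20,"translation": [0,0,0],"rotation": [0,0,0]}
    - {"hand": 20,"translation": [0,0,0],"rotation": [0,0,0]}
    - {"hand": 20,"translation": [0,0,0],"rotation": [0,0,0]}
    - {"hand": 20,"translation": [0,0,0],"rotation": [0,0,0]}
    - {"hand": 20,"translation": [0,0,0],"rotation": [0,0,0]}

```text
t: 25.3
ee_pos: [0.6438, 0.0293, 0.0917]
tool_rot: [179.7, 0.1, 90.9]
force: [3.7, -2.5, -2.1]
grip_width: 0.0291
```

>>> play_rows:
  steps:
    - {"hand": 20,"translation": [0.003,-0.001,0],"rotation": [0,0,0]}
    - {"hand": 20,"translation": [0.008,-0.001,0],"rotation": [0,0,0]}
    - {"hand": 20,"translation": [0.012,-0.002,0],"rotation": [0,0,0]}
    - {"hand": 20,"translation": [0.013,-0.002,0],"rotation": [0,0,0]}
    - {"hand": 20,"translation": [0.013,-0.002,0],"rotation": [0,0,0]}
    - {"hand": 20,"translation": [0.013,-0.002,0],"rotation": [0,0,0]}
    - {"hand": 20,"translation": [0.012,-0.002,0],"rotation": [0,0,0]}
    - {"hand": 20,"translation": [0.008,-0.002,0],"rotation": [0,0,0]}
    - {"hand": 20,"translation": [0.006,-0.001,0],"rotation": [0,0,0]}
    - {"hand": 20,"translation": [0.003,0,0],"rotation": [0,0,0]}

```text
t: 26.55
ee_pos: [0.6272, 0.1198, 0.0917]
tool_rot: [179.7, 0.1, 91.0]
force: [5.1, -4.9, -1.4]
grip_width: 0.0298
```

>>> play_rows:
  steps:
    - {"hand": 20,"translation": [0,0,0],"rotation": [0,0,0]}
    - {"hand": 20,"translation": [0,0,0],"rotation": [0,0,0]}
    - {"hand": 20,"translation": [0,0,0],"rotation": [0,0,0]}

```text
t: 26.92
ee_pos: [0.6272, 0.1202, 0.0917]
tool_rot: [179.7, 0.1, 90.9]
force: [4.0, -2.1, -1.8]
grip_width: 0.0295
```

```bash
python3 -c "
from h import *
s=robot.get_state(); print(s['force'],s['grip_width'])
go([.6272,.1209,.0916])
c=cap('top'); crop(c['frame'],340,400,110,150,13,'t16c')"
```

```text
[ 3.96938036 -2.05563304 -1.77668027] 0.029478341979389776
pose [0.6272 0.1202 0.0917] [1.79738322e+02 5.00073439e-02 9.09461853e+01] tool total [ 0.0007 -0.      0.0001] per row [ 0.0001 -0.      0.    ]
```

View pics/t16c.png

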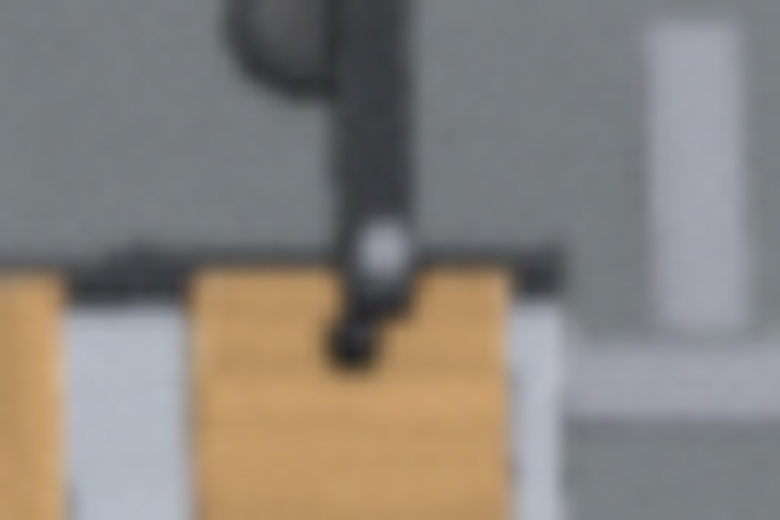

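>>> play_rows:
  steps:
    - {"hand": 20,"translation": [0,0.001,0],"rotation": [0,0,0]}
    - {"hand": 20,"translation": [0,0,0],"rotation": [0,0,0]}
    - {"hand": 20,"translation": [0,0,0],"rotation": [0,0,0]}

```text
t: 27.35
ee_pos: [0.6272, 0.1202, 0.0916]
tool_rot: [179.9, 0.1, 91.0]
force: [4.4, -4.7, -1.1]
grip_width: 0.0294
```

>>> play_rows:
  steps:
    - {"hand": 20,"translation": [0,0.0005,0],"rotation": [0,0,0]}
    - {"hand": 20,"translation": [0,0,0],"rotation": [0,0,0]}
    - {"hand": 20,"translation": [0,0,0],"rotation": [0,0,0]}
    - {"hand": 20,"translation": [0,0,0],"rotation": [0,0,0]}
    - {"hand": 20,"translation": [0,0,0],"rotation": [0,0,0]}
    - {"hand": 20,"translation": [0,0,0],"rotation": [0,0,0]}

```text
t: 28.1
ee_pos: [0.6273, 0.1202, 0.0916]
tool_rot: [179.9, 0.1, 91.0]
force: [1.9, -4.6, -0.4]
grip_width: 0.0294
```

>>> play_rows:
  steps:
    - {"hand": 20,"translation": [-0.001,0.0005,0],"rotation": [0,0,0]}
    - {"hand": 20,"translation": [0,0,0],"rotation": [0,0,0]}
    - {"hand": 20,"translation": [0,0,0],"rotation": [0,0,0]}
    - {"hand": 20,"translation": [0,0,0],"rotation": [0,0,0]}
    - {"hand": 20,"translation": [0,0,0],"rotation": [0,0,0]}

```text
t: 28.72
ee_pos: [0.6273, 0.1201, 0.0916]
tool_rot: [180.0, -0.0, 90.9]
force: [2.2, -1.2, 0.6]
grip_width: 0.0292
```

Loads are low, so I'll release.

>>> play_rows:
  steps:
    - {"hand": 36,"translation": [0,0,0],"rotation": [0,0,0]}
    - {"hand": 40,"translation": [0,0,0],"rotation": [0,0,0]}
    - {"hand": 60,"translation": [0,0,0],"rotation": [0,0,0]}
    - {"hand": 90,"translation": [0,0,0],"rotation": [0,0,0]}
    - {"hand": 90,"translation": [0,0,0],"rotation": [0,0,0]}
    - {"hand": 90,"translation": [0,0,-0.01],"rotation": [0,0,0]}
    - {"hand": 90,"translation": [0,0,-0.03],"rotation": [0,0,0]}
    - {"hand": 90,"translation": [0,0,-0.04],"rotation": [0,0,0]}
    - {"hand": 90,"translation": [0,0,-0.04],"rotation": [0,0,0]}
    - {"hand": 90,"translation": [0,0,-0.04],"rotation": [0,0,0]}

```text
t: 29.98
ee_pos: [0.6271, 0.1199, 0.2537]
tool_rot: [179.9, -0.0, 90.9]
force: [0.1, -0.3, -0.4]
grip_width: 0.0795
```

```bash
python3 -c "
from h import *
go([.53,-.26,.3])
c=cap('top','t17'); crop(c['frame'],340,400,110,150,13,'t17c')
c=cap('side','s17'); crop(c['frame'],210,360,100,220,5,'s17c')"
```

```text
pose [0.6271 0.1199 0.2537] [ 1.79945046e+02 -1.12020745e-02  9.09412156e+01] tool total [-0.3783 -0.1033 -0.0464] per row [-0.0378 -0.0103 -0.0046]
```

View pics/t17c.png

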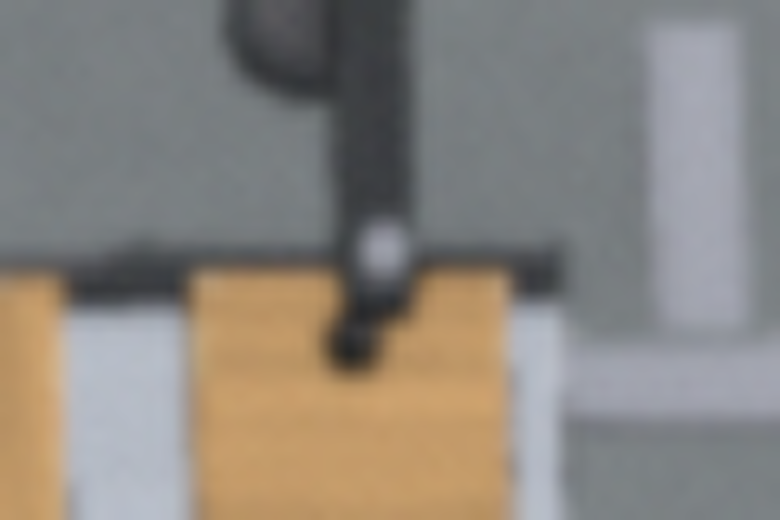

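View pics/s17c.png

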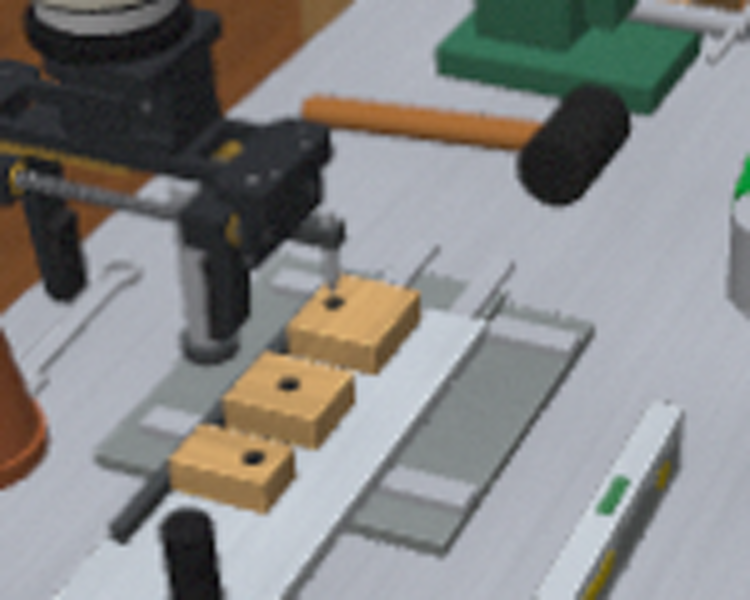

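>>> play_rows:
  steps:
    - {"hand": 90,"translation": [-0.02,-0.005,-0.03],"rotation": [0,0,0]}
    - {"hand": 90,"translation": [-0.045,-0.012,-0.02],"rotation": [0,0,0]}
    - {"hand": 90,"translation": [-0.05,-0.015,0],"rotation": [0,0,0]}
    - {"hand": 90,"translation": [-0.05,-0.015,0],"rotation": [0,0,0]}
    - {"hand": 90,"translation": [-0.05,-0.015,0],"rotation": [0,0,0]}
    - {"hand": 90,"translation": [-0.05,-0.015,0],"rotation": [0,0,0]}
    - {"hand": 90,"translation": [-0.05,-0.01,0],"rotation": [0,0,0]}
    - {"hand": 90,"translation": [-0.02,-0.005,0],"rotation": [0,0,0]}
    - {"hand": 90,"translation": [0,0,0],"rotation": [0,0,0]}
    - {"hand": 90,"translation": [0,0,0],"rotation": [0,0,0]}

```text
t: 31.32
ee_pos: [0.5408, -0.2153, 0.3013]
tool_rot: [-180.0, -0.1, 91.0]
force: [-0.2, 1.2, 0.9]
grip_width: 0.0797
```

```bash
python3 -c "
from h import *
import pickle
c=cap('wrist','w18'); pickle.dump({k:c[k] for k in ('K','D','Rw','o','frame')},open('w18.pkl','wb'))
print(w2px(c,[.6792,-.1482,.082]))
cap('top','t18')"
```

```text
[[447.18564556 116.42529053]]
```

View pics/w18.png

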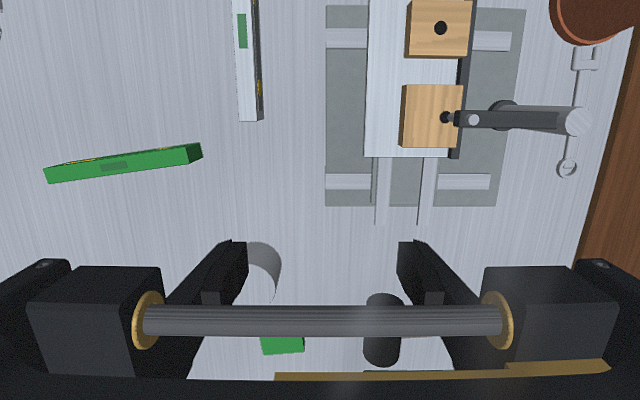

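View pics/t18.png

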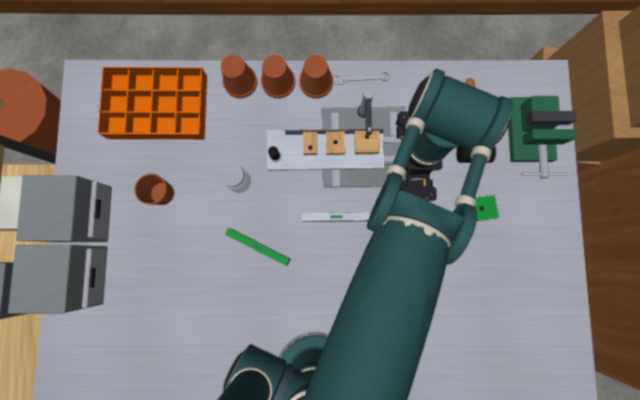

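```bash
python3 - <<'E'
from meas import *
import pickle
c=pickle.load(open('w18.pkl','rb')); crop(c["frame"],390,480,75,165,6,"w18c")
blocks(c,(395,475,0,155))
f=cv2.imread("pics/t17.png"); crop(f,290,390,115,185,7,"t17d")
E
```

```text
dimple [ 0.6634 -0.0566] ctr [ 0.6631 -0.0571] size [64.3 54. ] ang 2.21 near yaw,x / far [np.float64(1.76), np.float64(0.6319), np.float64(0.73), np.float64(0.6943)]
dimple [ 0.6279 -0.1178] ctr [ 0.6643 -0.149 ] size [64.4 69.4] ang 0.67 near yaw,x / far [np.float64(-0.19), np.float64(0.6333), np.float64(-0.09), np.float64(0.6938)]
```

View pics/w18c.png

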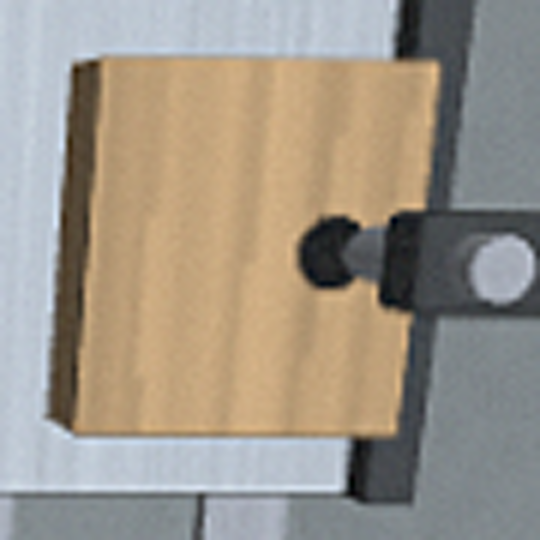

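View pics/t17d.png

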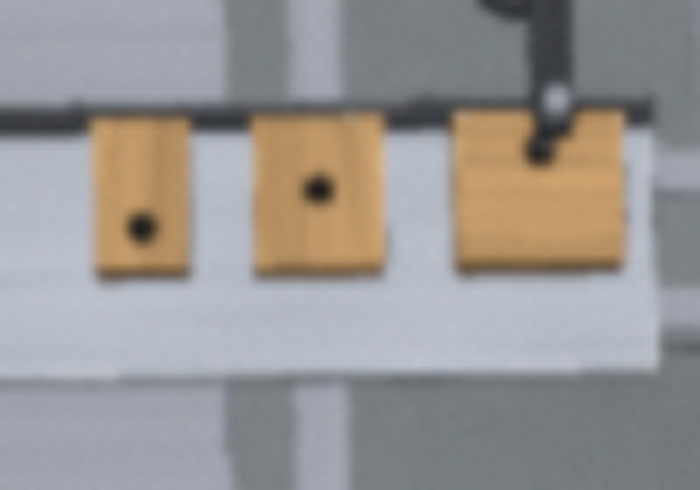

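```bash
python3 -c "
from cell import robot
print(robot.finish_job(), robot.get_state()['t'])"
```

```text
the job is handed in; nothing more can be done
the job is handed in; nothing more can be done
```

I did the job in the order asked and handed it in at about 31.4 s of the 66 s; no verdict came back.

- **Pushing:** I gripped the silver level high, so only its edge touched the blocks, and pushed all three against the strip until the force reached about 6 N. The table slid about 4 mm on its saddle during the push. I then stood the level on the bench at about x = 0.447, roughly 10 cm clear of the table.
- **Row:** After the push, the block centres lay on a line within about 0.3 mm and 0.2° of the strip's direction. Images at two heights put the blocks 0.3–1.1 mm short of the strip. I took that as calibration error and did not press again.
- **Pointer:** I brought the narrow, middle and widest dimples under the pointer by the handle and stood over each for at least a second. The arm readings were within about 0.7 mm of each target, and the top view agreed.
- **Final state:** After release, the wrist view puts the widest dimple about 1 mm from the pointer tip, worked out from the block's centre because the pointer hid the dimple. The row looks straight in the top view, though in the last wrist view the narrow block was out of frame and the pointer and glare made the edge angles unreliable. No contact with the jar, mallet, tin or pot was planned or felt. The jar and pot look unmoved in the last top view, and the mallet and tin are partly hidden by the arm there.

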